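Refit the selector knob on the amplifier

ROBOT

A 6-joint arm with a two-finger parallel gripper is mounted at the origin on the work surface. World frame = base frame: x ahead of the robot, y to its left, z up, the work surface at z = 0. Lengths are in mm, angles in rad, forces in N, time in s.
With the tool pointing down it reaches from about 400 to 925 mm from the base axis. Payload 12.5 kg.
Tool frame: the origin (TCP) lies on the mounting face of the last link; the fingertips stand 190 mm ahead of it and the grasp point (between the pads) lies 171 mm ahead of it (env.grasp_offset is the distance from the TCP to the grasp point, in mm); z points along the fingers, y is the direction in which the jaws open and shut (so a half turn about z gives the same grasp; the last joint's range is limited). The gripper opens to 95 mm and grips with 3 to 60 N. Pads are 20 mm wide; open, the fingers measure 119 mm over their backs; the gripper's body (75 mm by 180 mm) begins 59 mm behind the grasp point.
Start: joints at [-1.45, 0.491, 1.559, -0, 1.092, -0.106], TCP at [140.558, -608.99, 404.761] pointing down, gripper open.
Joint ranges: [-3.1, 3.1], [-0.84, 2.19], [0.05, 2.79], [-1.13, 4.28], [0.06, 2.93], [-2.69, 2.69]. Speed limits (rad/s): [2.22, 2.22, 2.79, 3.14, 3.14, 3.14].

INTERFACE

Orientations are given as [roll, pitch, yaw] about the fixed x, y, z axes, in that order (R = Rz(yaw) Ry(pitch) Rx(roll)).
In Python, from cell import env, viewer gives the robot as it stands.
- The arm moves only by the tool play_rows, never from a script. Its argument "increments" is a list of rows, each an object of numbers: "dx", "dy", "dz": the shift along the tool's x, y, z in mm; "rx", "ry", "rz": the turn, a rotation vector about the tool's x, y, z in units of 6 degrees (1.0 is 6 degrees). A call has 1 to 8 rows; each row is the pose to reach, as a shift and turn from the pose measured when the call began, along the tool's axes at that moment; what a row does not reach only later rows make up. A row lasts 1/12 s, in which the tool goes at most 41.7 mm and 7.16 degrees, less where a joint would pass 70% of its speed; a pose out of reach is approached as far as the arm can. A call with a gripper value outside its range is refused whole. "fingers" is the opening, from 0 (shut) to 1 (fully open), set as the call begins (left out, the last holds). The fingers move at their own pace and stop on an object; the grip force is fixed at half the most. Time passes only in rows, so rows that repeat a pose let the fingers close. It gives the time, the measured TCP pose, the force and the opening at its end, in the units of the state.
- env.state(): the state, without advancing time (a new reading comes with each control period).
- viewer.read_camera(name): name is "side" or "top"; returns a dict with "image" (384x512x3 uint8, red, green, blue), "fx", "fy", "cx", "cy" (pixels), "rvec" (rotation vector, rad) and "tvec" (3), from world to camera coordinates, as OpenCV has them. Camera axes: x right, y down, z forward; pixel columns grow to the right and rows downward; lengths in mm; the calibration is good to about 2 mm. A picture is of the moment at which its call begins. There is no depth.
- env.job_done(): hands the job in, once; it reports no verdict.
The state is a dict: "t": time; "joints": joint angles; "qvel": joint speeds; "tau": joint torques, N m; "eef_pos": TCP position; "tcp_rot": TCP orientation; "ft_force": force on the tool from outside, world axes, zero at the start; "moment": the same for the moment, N m; "opening": opening from 0.0 (shut) to 1.0 (fully open).
Only numpy, scipy, OpenCV 4.12 (cv2) and the standard library are available. Lean on these libraries where they do the work, as an engineer would, in place of code of your own. Each camera call takes 0.05 s, during which the arm holds its last target.

TASK

The amplifier's selector has lost its knob. Pick up the loose bar-shaped knob, feel for the angle at which it drops over the bare D-shaped shaft, and press it on until it snaps fully home, pressing lightly, never forcing it. Then turn it anticlockwise to its end stop, where its nose points at the small pip on the panel, let go, and leave everything else where it stands.

Things in the scene. Friction and masses are not known exactly. Their poses are not given: they have to be found in the camera images.
- knob_mid (a point): Loose black bar knob, 65 g, standing on the crate top, bore down. 38 mm tall, 49 long; two parallel flat sides 30 mm apart, facing +y and -y, flat over 38 mm: grip these. Point: on the bore's axis, half-way up (19 mm above the underside). z up; x along the bar to the narrower nose, 27 mm ahead of the axis (light line on top; blunt tail 22.5 mm behind).
- knob: The same knob; origin on the bore's axis at its underside, same axes. The bore is 25 mm deep and 17.4 mm wide: round for the first 9 mm (mouth bevelled 2.5 mm), D-shaped above that, with its flat on the nose (+x) side, 3.6 mm from the axis.
- shaft_foot (a point): Foot of the bare upright steel D-shaft on the amplifier, on its axis, on the 48 mm wide seat disc, 58 mm above the crate top. Axes are those of the case (z up, x front edge to back edge, y along its length), NOT the shaft's angle. Fully home, the knob's underside rests on this disc (knob_mid 19 mm above this point). Pushing it on with over 40 N breaks it.
- shaft_tip (a point): Top of that shaft, on its axis, 24 mm above the disc; axes of the case. 16 mm wide, one flat 3 mm from the axis all the way up. At any angle the knob slips on 9 mm (15 mm above the disc) and stops; only with its nose on the flat's side, within 0.1 rad, does it drop on to 8 mm above the disc, where sprung catches hold it; about 8 N more snaps it down to the disc.
- pip (a point): Top of a small black pip on the panel, 36 mm from the shaft's axis towards the case's +y. It marks the anticlockwise end stop: there flat and nose face the pip. The shaft starts 0.5 to 1.6 rad clockwise (seen from above) of this; not measured: see or feel it. The shaft turns against 0.1 N m of steady friction and stays where left; knob and shaft have about 0.1 rad of play.
- amp: The amplifier: low steel case with aluminium top panel, 180 x 260 x 56 mm, fixed. Origin under its centre; the shaft stands at x = -30, y = -60 mm from it. A fixed round knob, 42 mm wide and 22 high, stands on it 145 mm from the shaft in +y.
- stein: Bystander: glass beer stein, 84 mm wide, 135 mm tall, handle to its +y reaching 80 mm from its axis. Origin under its centre.
- clamp: Bystander: chrome record clamp, round and stepped, 72 mm wide, 38 mm tall. Origin under its centre.
- adapter: Bystander: flat green plastic 45 adapter, 38 mm wide, 7 mm tall. Origin under its centre.
- holder: Bystander: silicone cartridge holder, 50 x 70 x 18 mm with three small cartridges on it up to 31 mm. Origin under its centre.
- brush: Bystander: record brush with wooden back, 25 x 90 x 28 mm. Origin under its centre.
Mind the look-alikes: they are no part of the job. Leave any purple or white look-alike of the knob alone.

How it is judged:
By the outcome, as a careful person would: the job done as asked, in the order asked, and still so for the second after the job is handed in, with the robot touching nothing.
It also fails if it takes over 61 s, if anything falls off the work surface, if the arm or the gripper's body presses on something with over 40 N, if the wrist force passes 120 N, or if a joint passes its speed limit or range.

## Working session

There is one attempt and no reset: what is moved stays moved. The work goes in short steps, Python scripts to look and compute and a tool call to move; the robot and the scene stay as the last step left them, time stands still between calls to the robot, and variables do not carry over. Pictures are saved under pics/ and viewed, and the job is handed in when it is done.

Besides the shell and the picture viewer there is one more tool, called after "Request:" as name([rows], argument=value, ...), one row to a line, values as JSON. play_rows: Moves the arm, as the interface text tells. Its arguments: {"type":"object","properties":{"increments":{"type":"array","items":{"type":"object","properties":{"dx":{"type":"number"},"dy":{"type":"number"},"dz":{"type":"number"},"rx":{"type":"number"},"ry":{"type":"number"},"rz":{"type":"number"}}}},"fingers":{"type":"number"}},"required":["increments"]}

```bash
mkdir -p pics; ls; cat > h.py <<'E'
import numpy as np, cv2
from cell import env, viewer
def cam(n):
    return viewer.read_camera(n)
def save(im,name,crop=None,s=1):
    if crop: im=im[crop[1]:crop[3],crop[0]:crop[2]]
    im=cv2.resize(im,None,fx=s,fy=s,interpolation=cv2.INTER_CUBIC)
    cv2.imwrite('pics/'+name,im[:,:,::-1])
def K(c): return np.array([[c['fx'],0,c['cx']],[0,c['fy'],c['cy']],[0,0,1.]])
def px2z(c,u,v,z):
    R=cv2.Rodrigues(np.array(c['rvec'],float))[0]; t=np.array(c['tvec'],float).ravel()
    d=R.T@np.linalg.inv(K(c))@np.array([u,v,1.]); o=-R.T@t
    return o+d*(z-o[2])/d[2]
def proj(c,P):
    return cv2.projectPoints(np.array(P,float).reshape(-1,1,3),np.array(c['rvec'],float),np.array(c['tvec'],float),K(c),None)[0].reshape(-1,2)
E
python3 - <<'E'
from h import *
import pickle
for n in('top','side'):
    c=cam(n); save(c['image'],n+'0.png',s=1.5); pickle.dump(c,open(n+'0.pkl','wb'))
    R=cv2.Rodrigues(np.array(c['rvec'],float))[0]; print(n,c['fx'],-R.T@np.array(c['tvec']).ravel(),R.round(2).tolist())
print(env.state(),env.grasp_offset)
E
```

```text
pics
top 354.4815996759523 [ 491.33529395  -42.95007238 1208.10209628] [[0.01, -1.0, 0.0], [-1.0, -0.01, -0.08], [0.08, -0.0, -1.0]]
side 379.80224536982496 [283.63665937 597.06750442 747.84159426] [[-0.92, -0.39, 0.01], [-0.28, 0.63, -0.73], [0.28, -0.67, -0.69]]
{'t': 0.1, 'joints': array([-1.44960063e+00,  4.91493991e-01,  1.55939664e+00,  1.97194909e-05,
        1.09165977e+00, -1.05614843e-01]), 'qvel': array([ 0.00065943, -0.00214442, -0.00146594, -0.00126124,  0.00068652,
       -0.0019098 ]), 'tau': array([ 3.60492209e-03, -6.13625336e+01, -2.58606952e+01,  6.94590295e-02,
        4.70342254e-02, -5.18751915e-05]), 'eef_pos': array([ 140.55555123, -608.96270952,  404.22057148]), 'tcp_rot': array([-3.14064208e+00, -1.18357563e-04,  2.26801383e-01]), 'ft_force': array([0.1223231 , 0.95566417, 0.81468253]), 'moment': array([ 0.01465966,  0.02812935, -0.00471067]), 'opening': 1.0009602751671594} 171.3
```

View pics/top0.png

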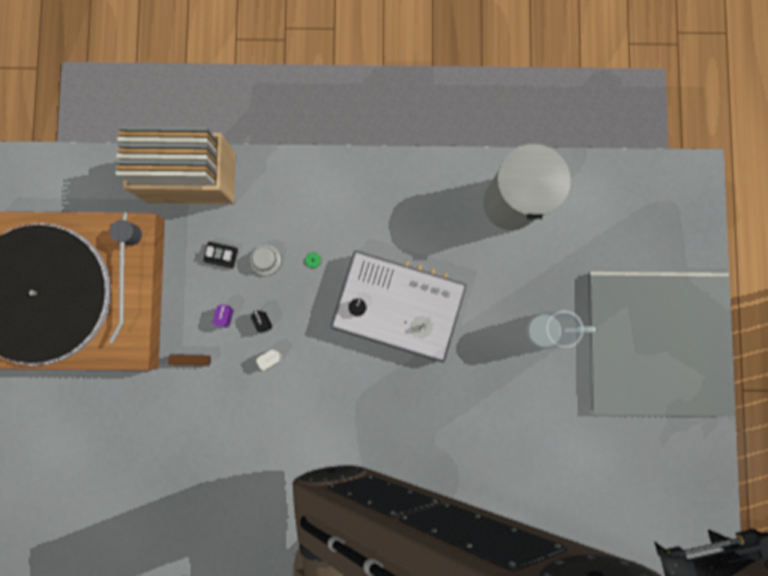

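View pics/side0.png

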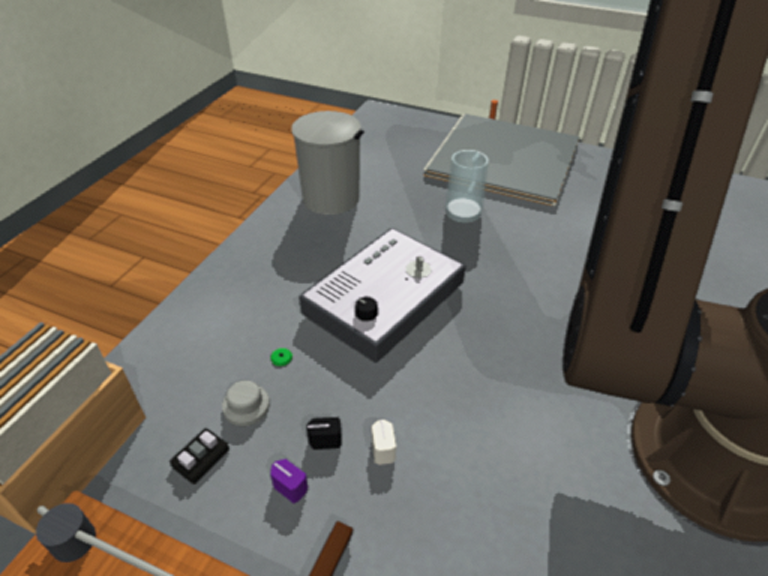

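Candidates for the knob (top picture at 1.5x): black (260,321), purple (222,316) and white (267,360). The black one fits the description. I'll enlarge it and the shaft to confirm.

```bash
python3 - <<'E'
from h import *
import pickle
t=pickle.load(open('top0.pkl','rb'));s=pickle.load(open('side0.pkl','rb'))
a=cv2.resize(t['image'][190:255,135:200],None,fx=6,fy=6,interpolation=cv2.INTER_CUBIC)
b=cv2.resize(t['image'][160:245,215:315],None,fx=4,fy=4,interpolation=cv2.INTER_CUBIC)[:390]
a=a[:340];b=b[:340]
c=cv2.resize(s['image'][265:310,190:275],None,fx=5,fy=5,interpolation=cv2.INTER_CUBIC)[:225]
d=cv2.resize(s['image'][160:205,250:310],None,fx=5,fy=5,interpolation=cv2.INTER_CUBIC)[:225]
top=np.hstack([a,b]);bot=np.hstack([c,d]);w=max(top.shape[1],bot.shape[1])
pad=lambda i:np.pad(i,((0,0),(0,w-i.shape[1]),(0,0)))
save(np.vstack([pad(top),pad(bot)]),'z1.png');print(w,top.shape)
E
```

```text
790 (340, 790, 3)
```

View pics/z1.png

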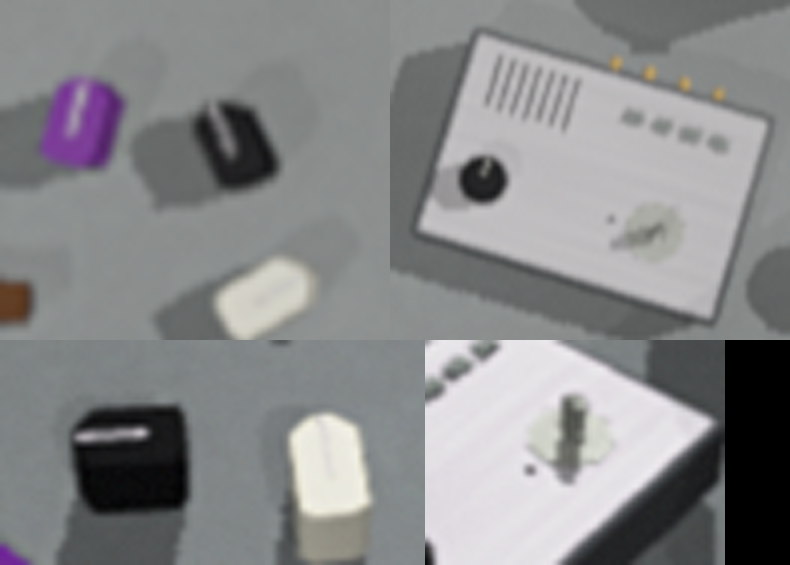

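```bash
python3 - <<'E'
from h import *
import pickle
t=pickle.load(open('top0.pkl','rb'));s=pickle.load(open('side0.pkl','rb'))
save(s['image'],'z2.png',(195,145,320,245),6)
save(t['image'],'z3.png',(215,160,315,245),7)
save(t['image'],'z4.png',(135,190,200,255),9)
save(s['image'],'z5.png',(195,265,275,325),9)
E
```

```text
(no output)
```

View pics/z2.png

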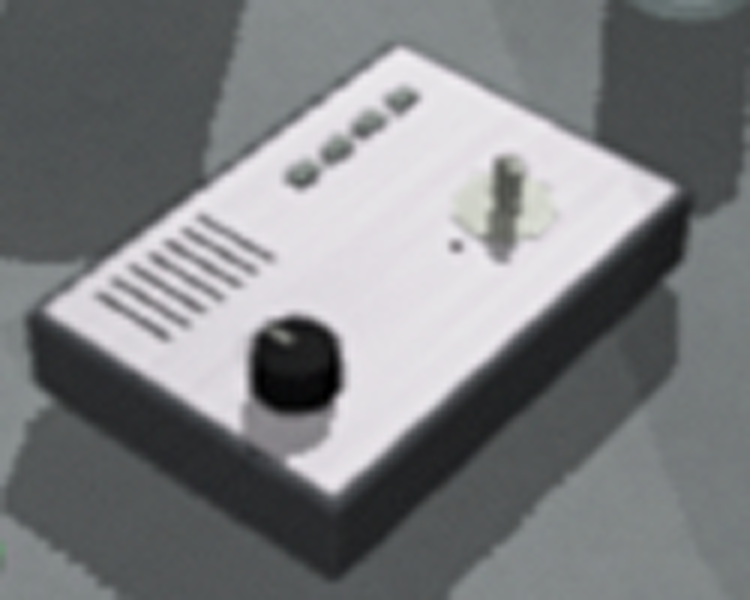

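View pics/z3.png

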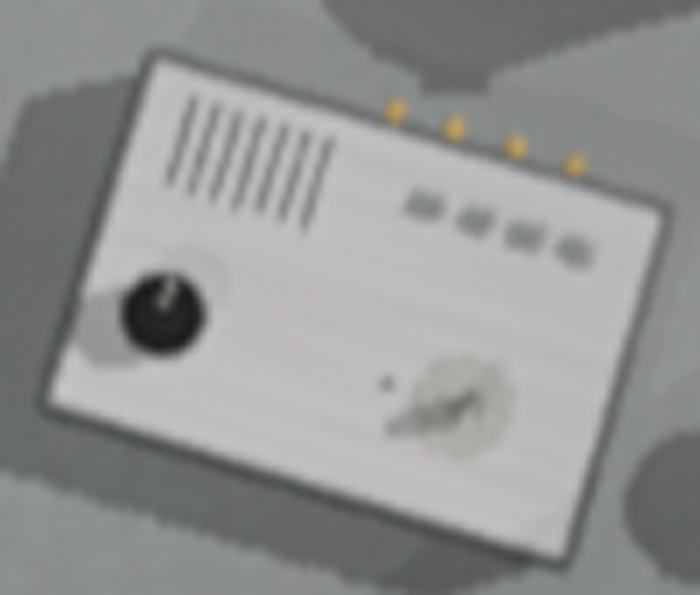

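View pics/z4.png

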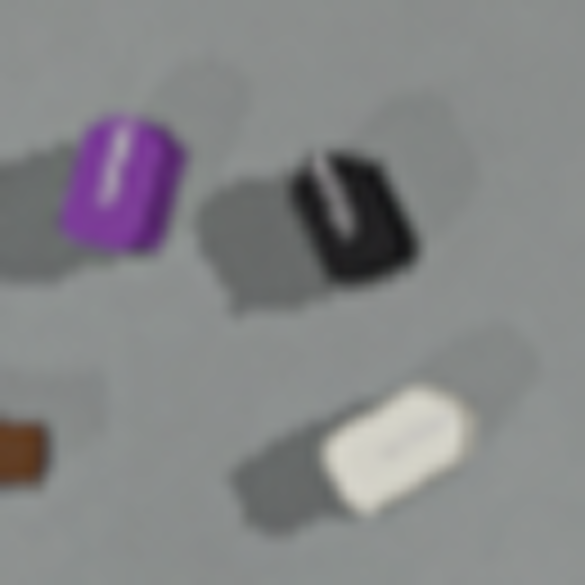

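View pics/z5.png

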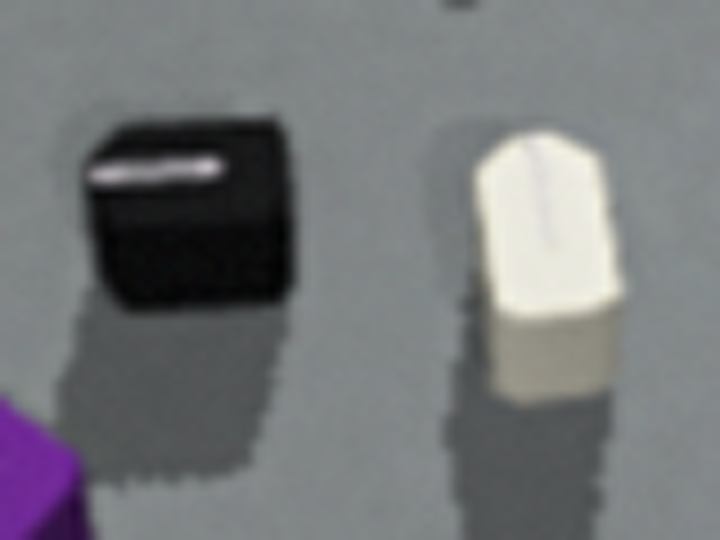

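The black knob's nose points up-left in the top view (line from about (318,152) to (350,232) in z4). Next I'll fit amp and knob poses using both views.

```bash
cat > fit.py <<'E'
from h import *
import pickle
from scipy.optimize import least_squares
t=pickle.load(open('top0.pkl','rb'));s=pickle.load(open('side0.pkl','rb'))
def cr(p,o,k): return (np.array(p,float)+.5)/k-.5+np.array(o)
T3=lambda p:cr(p,(215,160),7); S2=lambda p:cr(p,(195,145),6); T4=lambda p:cr(p,(135,190),9); S5=lambda p:cr(p,(195,265),9)
def run(obs,x0,name):
    def tr(x,m): 
        c,s_=np.cos(x[3]),np.sin(x[3]); m=np.array(m,float); return np.array([x[0]+c*m[0]-s_*m[1],x[1]+s_*m[0]+c*m[1],x[2]+m[2]])
    f=lambda x:np.concatenate([(proj(c,tr(x,m))[0]-p)*w for c,m,p,w in obs])
    r=least_squares(f,x0,loss='soft_l1')
    print(name,r.x.round(3)); 
    for (c,m,p,w),e in zip(obs,f(r.x).reshape(-1,2)): print('  ','top' if c is t else 'side',m,(e/w).round(2))
    return r.x,tr
A,B,C,D=(90,130,56),(90,-130,56),(-90,-130,56),(-90,130,56)
obs=[(t,m,T3(p),1) for m,p in((A,(153,52)),(B,(670,208)),(C,(568,568)),(D,(42,405)),((-30,-24,57),(387,384)),((-30,-60,58),(462,407)))]
obs+=[(s,m,S2(p),1) for m,p in((A,(32,320)),(B,(400,42)),(C,(690,190)),(D,(333,497)),((-30,-24,57),(457,246)),((-30,-60,82),(511,160)),((-90,130,0),(335,578)),((90,130,0),(38,382)))]
xa,tr=run(obs,[500,0,0,-.3],'amp')
print('foot',tr(xa,(-30,-60,58)),'pip',tr(xa,(-30,-24,57)))
E
python3 fit.py
```

```text
amp [ 5.74851e+02 -1.04358e+02 -3.64300e+00 -2.95000e-01]
   top (90, 130, 56) [-0.04 -1.77]
   top (90, -130, 56) [ 1.62 -0.46]
   top (-90, -130, 56) [0.28 0.75]
   top (-90, 130, 56) [-0.93 -0.08]
   top (-30, -24, 57) [ 0.41 -0.45]
   top (-30, -60, 58) [ 0.28 -0.42]
   side (90, 130, 56) [-1.18 -2.32]
   side (90, -130, 56) [ 0.37 -1.46]
   side (-90, -130, 56) [ 1.76 -0.49]
   side (-90, 130, 56) [0.55 2.05]
   side (-30, -24, 57) [ 0.18 -0.13]
   side (-30, -60, 82) [-0.24  0.63]
   side (-90, 130, 0) [0.21 3.23]
   side (90, 130, 0) [-0.27  2.09]
foot [ 528.71480978 -153.05553623   54.35723069] pip [ 539.17267132 -118.60799449   53.35723069]
```

```bash
cat >> fit.py <<'E'
def f2(x):
    return np.concatenate([(proj(c,tr(x[:4],(m[0]*x[4],m[1]*x[4],m[2])if abs(m[1])==130 else m))[0]-p) for c,m,p,w in obs[:-2]])
r=least_squares(f2,list(xa)+[1.],loss='soft_l1');print(r.x,f2(r.x).reshape(-1,2).round(2).tolist())
print('foot',tr(r.x[:4],(-30,-60,58)),'pip',tr(r.x[:4],(-30,-24,57)))
# triangulate pip, tip
def tri(pt,ps,m):
    f=lambda X:np.concatenate([proj(t,X)[0]-pt,proj(s,X)[0]-ps])
    q=least_squares(f,[530,-140,50]);print(m,q.x.round(1),q.fun.round(2))
tri(T3((387,384)),S2((457,246)),'pip')
tri(T3((462,407)),S2((506,207)),'disc')
tri(T3((163,300)),S2((296,345)),'fixed knob topish')
k=[((27,0,38),(318,152),(90,175)),]
# knob light line ends and tail corners
tri(T4((318,152)),S5((92,176)),'nose line');tri(T4((350,232)),S5((220,163)),'line in')
tri(T4((412,252)),S5((280,125)),'tail corner -y?');
E
python3 fit.py | tail -9
```

```text
[ 5.74283374e+02 -1.02985419e+02 -3.21615098e+00 -2.89079907e-01
  9.72317464e-01] [[0.14, -0.43], [-0.13, -0.17], [-0.75, -0.32], [0.0, -0.05], [0.06, -0.31], [-0.05, -0.34], [0.44, -2.12], [-0.04, -0.41], [0.25, -0.2], [1.09, 1.06], [0.19, 0.07], [-0.27, 0.78]]
foot [ 528.42395124 -151.94370087   54.78384902] pip [ 538.68648673 -117.43746425   53.78384902]
pip [ 538.4 -116.9   54.5] [-0.08 -0.25  0.22  0.02]
disc [ 528.1 -152.    53.2] [-0.07 -0.22  0.2   0.01]
fixed knob topish [572.6 -13.7  72.3] [ 0.2   0.55 -0.45 -0.04]
nose line [561.6 213.5  32.2] [-0.01 -0.03  0.02  0.  ]
line in [533.  200.3  36.9] [-0.12 -0.29  0.21  0.02]
tail corner -y? [527.2 179.5  27.8] [-0.23 -0.59  0.42  0.04]
```

```bash
cat > kfit.py <<'E'
from h import *
import pickle
from scipy.optimize import minimize
t=pickle.load(open('top0.pkl','rb'));s=pickle.load(open('side0.pkl','rb'))
def mask(c,box,th):
    g=c['image'].max(2); m=np.zeros(g.shape,np.float32); x0,y0,x1,y1=box
    m[y0:y1,x0:x1]=(g[y0:y1,x0:x1]<th); n,l,st,_=cv2.connectedComponentsWithStats(m.astype(np.uint8)); i=1+st[1:,4].argmax(); m=(l==i)
    m=cv2.morphologyEx(m.astype(np.uint8),cv2.MORPH_CLOSE,np.ones((5,5)))
    return m.astype(np.float32)
mt=mask(t,(160,200,190,228),75);ms=mask(s,(200,272,232,305),75)
print(mt.sum(),ms.sum())
base=np.array([(27,-7),(27,7),(17,15),(-20,15),(-22.5,10),(-22.5,-10),(-20,-15),(17,-15)],float)
def rend(c,x,sh):
    cs,sn=np.cos(x[3]),np.sin(x[3]); P=[]
    for z in(0,38):
        for a,b in base: P.append((x[0]+cs*a-sn*b,x[1]+sn*a+cs*b,x[2]+z))
    h=cv2.convexHull(((proj(c,P)+.5)*8).astype(np.float32)).reshape(-1,2)
    im=np.zeros((sh[0]*8,sh[1]*8),np.uint8);cv2.fillConvexPoly(im,np.round(h).astype(np.int32),1)
    return cv2.resize(im.astype(np.float32),(sh[1],sh[0]),interpolation=cv2.INTER_AREA)
def cost(x): return sum(np.abs(rend(c,x,m.shape)-m).sum() for c,m in((t,mt),(s,ms)))
for yaw in(.35,.5,.65):
  for z in (0,):
    r=minimize(cost,[540,193,z,yaw],method='Nelder-Mead',options=dict(initial_simplex=np.array([540,193,z,yaw])+np.vstack([np.zeros(4),np.diag([6,6,3,.15])])))
    print(r.x.round(3),r.fun)
for c,n,o,m,k in((t,'T',(155,200),mt,9),(s,'S',(195,265),ms,9)):
    print(n,np.argwhere(m).min(0),np.argwhere(m).max(0))
E
python3 kfit.py
```

```text
140.0 469.0
[ 5.37865e+02  2.04245e+02 -2.41900e+00  4.86000e-01] 50.703125
[ 5.38110e+02  2.03509e+02 -4.05900e+00  5.08000e-01] 48.6875
[ 5.38330e+02  2.03855e+02 -3.83400e+00  5.01000e-01] 49.0
T [207 167] [221 180]
S [278 204] [299 227]
```

```bash
cat >> h.py <<'E'
from scipy.spatial.transform import Rotation as Ro
def delta(x,y,z,yaw,st=None,show=True):
    st=st or env.state(); R=Ro.from_euler('xyz',st['tcp_rot'])
    d=R.inv().apply(np.array([x,y,z])-st['eef_pos'])
    rv=(R.inv()*Ro.from_euler('xyz',[np.pi,0,yaw])).as_rotvec()/np.radians(6)
    if show: print('d',d.round(2),'r',rv.round(3),'t',round(st['t'],2),'p',st['eef_pos'].round(1),'F',st['ft_force'].round(2),'op',round(st['opening'],3),'yaw',round(st['tcp_rot'][2],4))
    return d,rv
E
python3 -c "
from h import *
delta(400,-350,404,.3)"
```

```text
d [ 311.03 -193.99    0.44] r [-0.009 -0.001 -0.699] t 0.1 p [ 140.6 -609.   404.2] F [0.12 0.96 0.81] op 1.001 yaw 0.2268
```

Request:
play_rows([
  {"dx": 39, "dy": -24, "rz": -0.1},
  {"dx": 78, "dy": -48, "rz": -0.2},
  {"dx": 117, "dy": -73, "rz": -0.3},
  {"dx": 156, "dy": -97, "rz": -0.4},
  {"dx": 194, "dy": -121, "rz": -0.5},
  {"dx": 233, "dy": -145, "rz": -0.6},
  {"dx": 272, "dy": -170, "rz": -0.7},
  {"dx": 311, "dy": -194, "rz": -0.7},
], fingers=0.6)

```text
invalid input
```

```bash
python3 -c "
from h import *
delta(540,10,404,.4)"
```

```text
d [ 528.4  -513.29    0.77] r [-0.009 -0.002 -1.654] t 0.1 p [ 140.6 -609.   404.2] F [0.12 0.96 0.81] op 1.001 yaw 0.2268
```

Request:
play_rows([
  {"dx": 39, "dy": -24, "dz": 0, "rx": 0, "ry": 0, "rz": -0.1},
  {"dx": 78, "dy": -48, "dz": 0, "rx": 0, "ry": 0, "rz": -0.2},
  {"dx": 117, "dy": -73, "dz": 0, "rx": 0, "ry": 0, "rz": -0.3},
  {"dx": 156, "dy": -97, "dz": 0, "rx": 0, "ry": 0, "rz": -0.4},
  {"dx": 194, "dy": -121, "dz": 0, "rx": 0, "ry": 0, "rz": -0.5},
  {"dx": 233, "dy": -145, "dz": 0, "rx": 0, "ry": 0, "rz": -0.6},
  {"dx": 272, "dy": -170, "dz": 0, "rx": 0, "ry": 0, "rz": -0.7},
  {"dx": 311, "dy": -194, "dz": 0, "rx": 0, "ry": 0, "rz": -0.7},
], fingers=0.6)

```text
t: 0.77
eef_pos: [377.4, -371.7, 404.3]
tcp_rot: [-3.14, -0.0, 0.301]
ft_force: [0.2, -1.2, -0.2]
opening: 0.605
```

```bash
python3 -c "
from h import *
delta(540,-10,404,.4)"
```

```text
d [ 262.37 -297.38    0.73] r [-0.012 -0.001 -0.949] t 0.77 p [ 377.4 -371.7  404.3] F [ 0.25 -1.23 -0.2 ] op 0.605 yaw 0.3006
```

Request:
play_rows([
  {"dx": 27, "dy": -31, "dz": 0, "rx": 0, "ry": 0, "rz": -0.1},
  {"dx": 54, "dy": -61, "dz": 0, "rx": 0, "ry": 0, "rz": -0.2},
  {"dx": 81, "dy": -92, "dz": 0, "rx": 0, "ry": 0, "rz": -0.3},
  {"dx": 108, "dy": -122, "dz": 0, "rx": 0, "ry": 0, "rz": -0.4},
  {"dx": 135, "dy": -153, "dz": 0, "rx": 0, "ry": 0, "rz": -0.5},
  {"dx": 162, "dy": -184, "dz": 0, "rx": 0, "ry": 0, "rz": -0.6},
  {"dx": 189, "dy": -214, "dz": 0, "rx": 0, "ry": 0, "rz": -0.7},
  {"dx": 216, "dy": -245, "dz": 0, "rx": 0, "ry": 0, "rz": -0.9},
])

```text
t: 1.43
eef_pos: [511.6, -71.8, 404.6]
tcp_rot: [-3.14, -0.0, 0.395]
ft_force: [0.7, -1.0, 0.7]
opening: 0.6
```

```bash
python3 -c "
from h import *
delta(538,204,320,.5)"
```

```text
d [ 130.51 -244.27   84.95] r [-1.300e-02 -1.000e-03 -1.001e+00] t 1.43 p [511.6 -71.8 404.6] F [ 0.66 -1.03  0.69] op 0.6 yaw 0.3951
```

Request:
play_rows([
  {"dx": 18, "dy": -34, "dz": 10, "rx": 0, "ry": 0, "rz": -0.1},
  {"dx": 37, "dy": -69, "dz": 20, "rx": 0, "ry": 0, "rz": -0.3},
  {"dx": 56, "dy": -105, "dz": 30, "rx": 0, "ry": 0, "rz": -0.5},
  {"dx": 75, "dy": -140, "dz": 45, "rx": 0, "ry": 0, "rz": -0.7},
  {"dx": 94, "dy": -175, "dz": 60, "rx": 0, "ry": 0, "rz": -0.9},
  {"dx": 113, "dy": -210, "dz": 72, "rx": 0, "ry": 0, "rz": -1},
  {"dx": 130.5, "dy": -244.3, "dz": 85, "rx": 0, "ry": 0, "rz": -1},
  {"dx": 130.5, "dy": -244.3, "dz": 85, "rx": 0, "ry": 0, "rz": -1},
])

```text
t: 2.1
eef_pos: [537.5, 209.2, 317.3]
tcp_rot: [-3.139, 0.002, 0.504]
ft_force: [-1.4, -0.6, -0.3]
opening: 0.601
```

```bash
python3 - <<'E'
from h import *
st=env.state();delta(538,204,194,.5,st)
t=cam('top');s=cam('side')
p=st['eef_pos'];
tip=[p+[0,0,-190]]
print(proj(t,tip),proj(s,tip))
save(t['image'],'a1.png',(110,160,240,250),6);save(s['image'],'a2.png',(150,180,280,320),4)
E
```

```text
d [ -1.78   5.14 123.34] r [-0.026  0.021  0.038] t 2.1 p [537.5 209.2 317.3] F [-1.38 -0.64 -0.3 ] op 0.601 yaw 0.504
[[164.30590219 212.41710662]] [[212.5939624  259.92649632]]
```

View pics/a1.png

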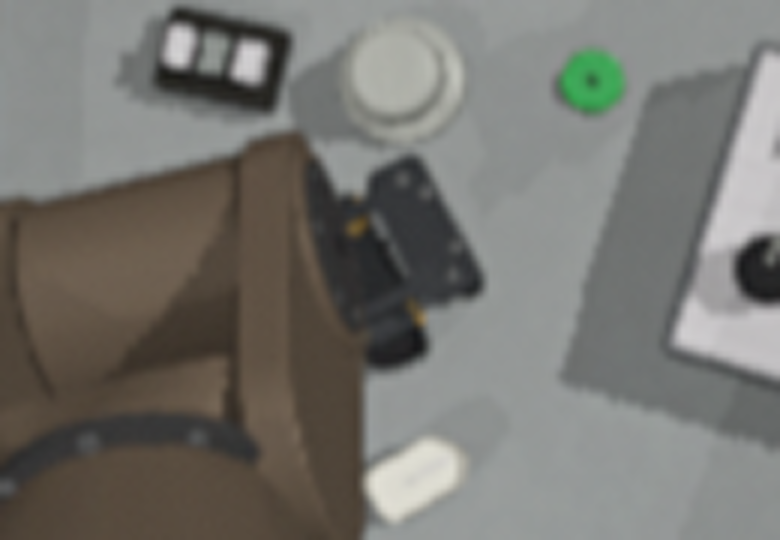

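View pics/a2.png

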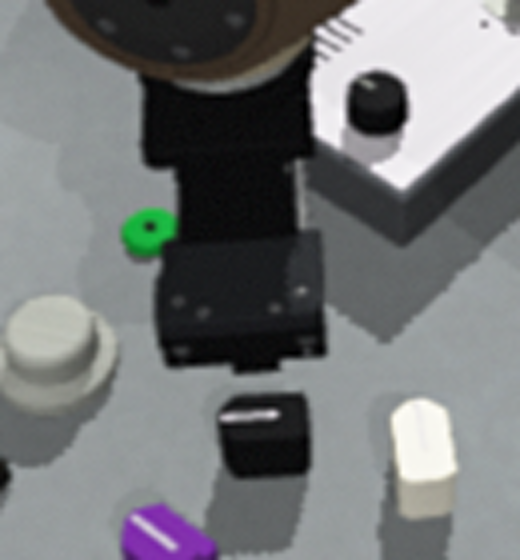

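```bash
python3 - <<'E'
from h import *
st=env.state();p=st['eef_pos'];y=.504;d=np.array([-np.sin(y),np.cos(y),0]);x=np.array([np.cos(y),np.sin(y),0])
s=cam('side')
for o in (28.5,40):print(proj(s,[p+[0,0,-190]+d*o+x*a for a in(-10,10)]))
delta(538,204,235,.5)
E
```

```text
[[218.76686921 269.48276822]
 [208.43658729 270.26982635]]
[[218.93123084 274.46467841]
 [208.48329369 275.27136065]]
d [ 0.14  0.38 84.56] r [-0.013  0.008  0.01 ] t 2.25 p [537.8 204.2 319.6] F [-0.47  0.24  0.43] op 0.601 yaw 0.5011
```

Request:
play_rows([
  {"dx": 0, "dy": 0.4, "dz": 25, "rx": 0, "ry": 0, "rz": 0},
  {"dx": 0, "dy": 0.4, "dz": 50, "rx": 0, "ry": 0, "rz": 0},
  {"dx": 0, "dy": 0.4, "dz": 75, "rx": 0, "ry": 0, "rz": 0},
  {"dx": 0, "dy": 0.4, "dz": 85, "rx": 0, "ry": 0, "rz": 0},
  {"dx": 0, "dy": 0.4, "dz": 85, "rx": 0, "ry": 0, "rz": 0},
  {"dx": 0, "dy": 0.4, "dz": 85, "rx": 0, "ry": 0, "rz": 0},
])

```text
t: 2.75
eef_pos: [538.3, 203.1, 235.2]
tcp_rot: [-3.14, 0.001, 0.5]
ft_force: [-0.2, -0.6, 0.1]
opening: 0.604
```

```bash
python3 - <<'E'
from h import *
st=env.state();delta(538,204,194,.5,st)
s=cam('side');t=cam('top')
a=cv2.resize(s['image'][240:310,190:250],None,fx=7,fy=7,interpolation=cv2.INTER_CUBIC)
b=cv2.resize(t['image'][190:240,150:200],None,fx=7,fy=7,interpolation=cv2.INTER_CUBIC)
b=np.pad(b,((0,a.shape[0]-b.shape[0]),(0,0),(0,0)))
save(np.hstack([a,b]),'b1.png')
E
```

```text
d [ 0.14 -0.87 41.22] r [-0.013  0.007 -0.001] t 2.75 p [538.3 203.1 235.2] F [-0.17 -0.62  0.1 ] op 0.604 yaw 0.4999
```

View pics/b1.png

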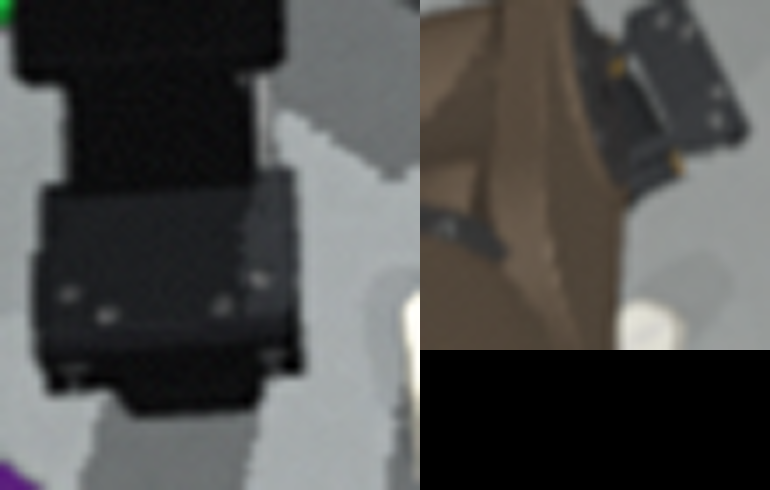

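Request:
play_rows([
  {"dx": 0.5, "dy": -0.9, "dz": 15, "rx": 0, "ry": 0, "rz": 0},
  {"dx": 0.5, "dy": -0.9, "dz": 28, "rx": 0, "ry": 0, "rz": 0},
  {"dx": 0.5, "dy": -0.9, "dz": 38, "rx": 0, "ry": 0, "rz": 0},
  {"dx": 0.5, "dy": -0.9, "dz": 41, "rx": 0, "ry": 0, "rz": 0},
  {"dx": 0.5, "dy": -0.9, "dz": 41, "rx": 0, "ry": 0, "rz": 0},
  {"dx": 0.5, "dy": -0.9, "dz": 41, "rx": 0, "ry": 0, "rz": 0},
])

```text
t: 3.35
eef_pos: [538.6, 204.7, 195.6]
tcp_rot: [-3.141, -0.002, 0.5]
ft_force: [0.5, -0.5, -0.3]
opening: 0.602
```

Request:
play_rows([
  {"dx": 0, "dy": 0, "dz": 0, "rx": 0, "ry": 0, "rz": 0},
  {"dx": 0, "dy": 0, "dz": 0, "rx": 0, "ry": 0, "rz": 0},
  {"dx": 0, "dy": 0, "dz": 0, "rx": 0, "ry": 0, "rz": 0},
  {"dx": 0, "dy": 0, "dz": 0, "rx": 0, "ry": 0, "rz": 0},
  {"dx": 0, "dy": 0, "dz": 0, "rx": 0, "ry": 0, "rz": 0},
  {"dx": 0, "dy": 0, "dz": 0, "rx": 0, "ry": 0, "rz": 0},
], fingers=0)

```text
t: 3.85
eef_pos: [538.6, 204.7, 195.8]
tcp_rot: [-3.141, -0.002, 0.5]
ft_force: [0.4, -0.2, 3.0]
opening: 0.319
```

Request:
play_rows([
  {"dx": 0, "dy": 0, "dz": -5, "rx": 0, "ry": 0, "rz": 0},
  {"dx": 0, "dy": 0, "dz": -25, "rx": 0, "ry": 0, "rz": 0},
  {"dx": 0, "dy": 0, "dz": -50, "rx": 0, "ry": 0, "rz": 0},
  {"dx": 0, "dy": 0, "dz": -80, "rx": 0, "ry": 0, "rz": 0},
  {"dx": 0, "dy": 0, "dz": -105, "rx": 0, "ry": 0, "rz": 0},
  {"dx": 0, "dy": 0, "dz": -110, "rx": 0, "ry": 0, "rz": 0},
  {"dx": 0, "dy": 0, "dz": -110, "rx": 0, "ry": 0, "rz": 0},
])

```text
t: 4.43
eef_pos: [538.4, 204.6, 307.6]
tcp_rot: [3.141, -0.005, 0.501]
ft_force: [-0.1, -0.3, -1.4]
opening: 0.313
```

```bash
python3 - <<'E'
from h import *
st=env.state();delta(528.4,-152,330,.3,st)
s=cam('side');t=cam('top')
a=cv2.resize(s['image'][190:300,180:260],None,fx=5,fy=5,interpolation=cv2.INTER_CUBIC)
b=cv2.resize(t['image'][190:240,150:200],None,fx=7,fy=7,interpolation=cv2.INTER_CUBIC)
b=np.pad(b,((0,a.shape[0]-b.shape[0]),(0,0),(0,0)))
save(np.hstack([a,b]),'c1.png')
E
```

```text
d [-179.78  308.01  -23.31] r [-0.003 -0.049  1.915] t 4.43 p [538.4 204.6 307.6] F [-0.11 -0.28 -1.45] op 0.313 yaw 0.5005
```

View pics/c1.png

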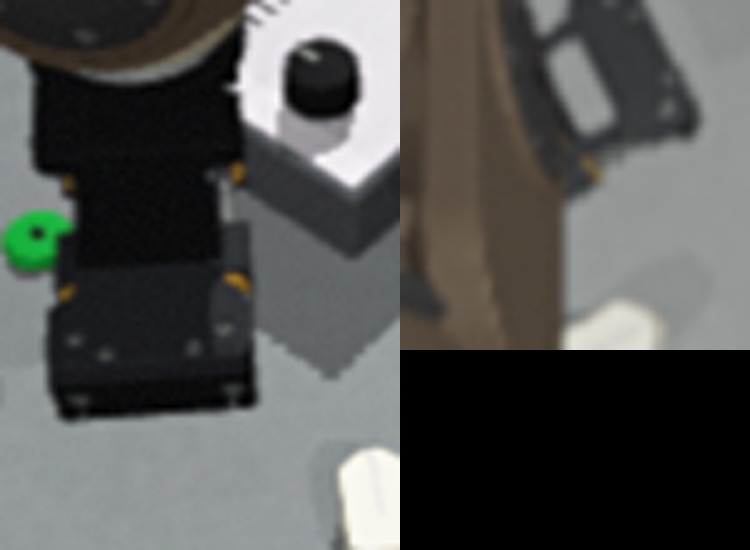

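```bash
python3 - <<'E'
from h import *
delta(530,30,320,.05);delta(528.4,-152,320,-.45)
E
```

```text
d [-90.81 149.14 -15.16] r [-0.01  -0.008  4.302] t 4.53 p [538.1 204.4 305.1] F [-0.38 -0.23 -1.14] op 0.317 yaw 0.5005
d [-179.54  308.05  -15.39] r [-1.300e-02 -5.000e-03  9.076e+00] t 4.53 p [538.1 204.4 305.1] F [-0.38 -0.23 -1.14] op 0.317 yaw 0.5005
```

Request:
play_rows([
  {"dx": -10, "dy": 16, "dz": -15, "rx": 0, "ry": 0, "rz": 0.6},
  {"dx": -26, "dy": 43, "dz": -15, "rx": 0, "ry": 0, "rz": 1.3},
  {"dx": -44, "dy": 73, "dz": -15, "rx": 0, "ry": 0, "rz": 2.2},
  {"dx": -62, "dy": 104, "dz": -15, "rx": 0, "ry": 0, "rz": 3.1},
  {"dx": -80, "dy": 135, "dz": -15, "rx": 0, "ry": 0, "rz": 4.0},
  {"dx": -98, "dy": 166, "dz": -15, "rx": 0, "ry": 0, "rz": 5.0},
  {"dx": -116, "dy": 197, "dz": -15, "rx": 0, "ry": 0, "rz": 6.0},
  {"dx": -134, "dy": 228, "dz": -15, "rx": 0, "ry": 0, "rz": 7.0},
])

```text
t: 5.2
eef_pos: [529.5, -61.6, 318.1]
tcp_rot: [-3.14, 0.003, -0.238]
ft_force: [0.3, 0.5, -0.5]
opening: 0.318
```

```bash
python3 - <<'E'
from h import *
delta(528.4,-152,315,-.45)
E
```

```text
d [20.25 88.11  2.88] r [-0.01   0.027  2.027] t 5.2 p [529.5 -61.6 318.1] F [ 0.29  0.52 -0.52] op 0.318 yaw -0.2377
```

Request:
play_rows([
  {"dx": 7, "dy": 29, "dz": 3, "rx": 0, "ry": 0, "rz": 0.8},
  {"dx": 13, "dy": 58, "dz": 3, "rx": 0, "ry": 0, "rz": 1.5},
  {"dx": 18, "dy": 78, "dz": 3, "rx": 0, "ry": 0, "rz": 2},
  {"dx": 20.2, "dy": 88, "dz": 3, "rx": 0, "ry": 0, "rz": 2},
  {"dx": 20.2, "dy": 88, "dz": 3, "rx": 0, "ry": 0, "rz": 2},
  {"dx": 20.2, "dy": 88, "dz": 3, "rx": 0, "ry": 0, "rz": 2},
  {"dx": 20.2, "dy": 88, "dz": 3, "rx": 0, "ry": 0, "rz": 2},
])

```text
t: 5.78
eef_pos: [528.3, -150.7, 314.4]
tcp_rot: [-3.141, 0.004, -0.445]
ft_force: [-0.3, -0.2, -0.2]
opening: 0.31
```

```bash
python3 - <<'E'
from h import *
st=env.state();delta(528.4,-152,300,-.45,st)
p=st['eef_pos'];yw=st['tcp_rot'][2]
x=np.array([np.cos(yw),np.sin(yw),0]);y=np.array([-np.sin(yw),np.cos(yw),0])
s=cam('side');t=cam('top')
print('gripper tips',proj(s,[p+[0,0,-190]+x*a+y*b for b in(15,27) for a in(-10,10)]).round(1).tolist())
print('underside nose,tail,axis',proj(s,[p+[0,0,-196]+x*a for a in(27,-22.5,0)]).round(1).tolist())
print('tip',proj(s,[[528.4,-152,80]]))
save(s['image'],'d1.png',(240,120,330,210),6)
save(t['image'],'d2.png',(230,170,310,240),6)
E
```

```text
d [ 0.65  1.13 14.36] r [-0.008  0.04   0.047] t 5.78 p [ 528.3 -150.7  314.4] F [-0.33 -0.16 -0.18] op 0.31 yaw -0.445
gripper tips [[278.8, 163.3], [273.5, 159.6], [275.4, 165.2], [270.1, 161.5]]
underside nose,tail,axis [[273.1, 156.1], [286.1, 165.0], [280.1, 160.9]]
tip [[279.51721301 171.68003179]]
```

View pics/d1.png

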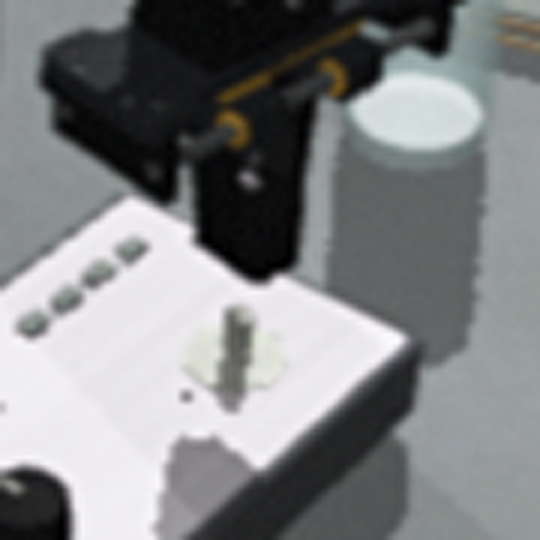

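View pics/d2.png

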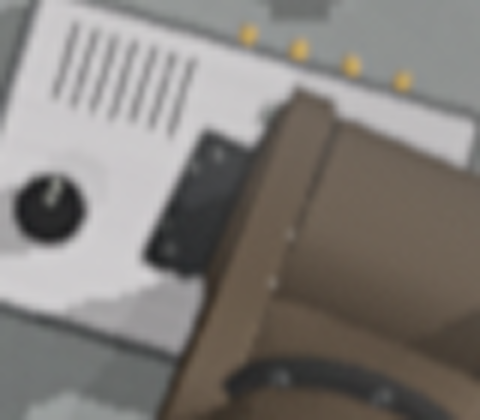

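Request:
play_rows([
  {"dx": 0.6, "dy": 1.1, "dz": 10, "rx": 0, "ry": 0, "rz": 0},
  {"dx": 0.6, "dy": 1.1, "dz": 20, "rx": 0, "ry": 0, "rz": 0},
  {"dx": 0.6, "dy": 1.1, "dz": 28, "rx": 0, "ry": 0, "rz": 0},
  {"dx": 0.6, "dy": 1.1, "dz": 30, "rx": 0, "ry": 0, "rz": 0},
  {"dx": 0.6, "dy": 1.1, "dz": 30, "rx": 0, "ry": 0, "rz": 0},
  {"dx": 0.6, "dy": 1.1, "dz": 30, "rx": 0, "ry": 0, "rz": 0},
])

```text
t: 6.38
eef_pos: [528.5, -151.8, 284.5]
tcp_rot: [-3.141, 0.004, -0.445]
ft_force: [0.7, -0.0, -0.5]
opening: 0.315
```

```bash
cat > lk.py <<'E'
from h import *
import sys
st=env.state();delta(528.4,-152,269,-.45,st);print('M',st['moment'].round(2))
s=cam('side')
save(s['image'],sys.argv[1],(250,130,320,200),8)
E
python3 lk.py e1.png
```

```text
d [ 0.03  0.24 15.5 ] r [-0.008  0.037  0.049] t 6.38 p [ 528.5 -151.8  284.5] F [ 0.7  -0.04 -0.53] op 0.315 yaw -0.4448
M [0.03 0.03 0.02]
```

View pics/e1.png

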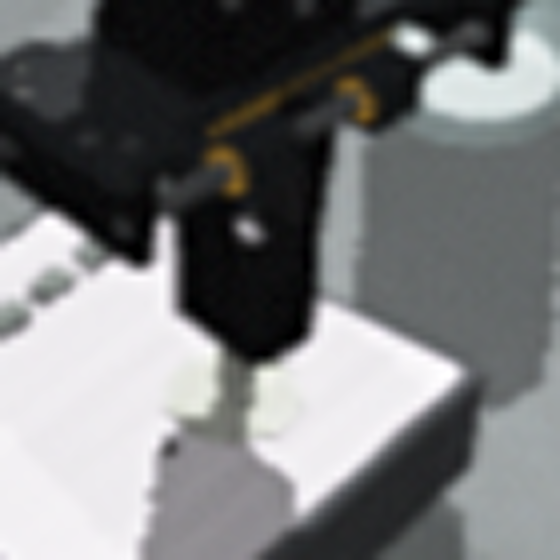

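Request:
play_rows([
  {"dx": 0, "dy": 0.2, "dz": 2, "rx": 0, "ry": 0, "rz": 0},
  {"dx": 0, "dy": 0.2, "dz": 4, "rx": 0, "ry": 0, "rz": 0},
  {"dx": 0, "dy": 0.2, "dz": 6, "rx": 0, "ry": 0, "rz": 0},
  {"dx": 0, "dy": 0.2, "dz": 6, "rx": 0, "ry": 0, "rz": 0},
])

```text
t: 6.77
eef_pos: [528.4, -152.0, 278.5]
tcp_rot: [-3.141, 0.004, -0.445]
ft_force: [-0.1, 0.7, -0.2]
opening: 0.316
```

Request:
play_rows([
  {"dx": 0, "dy": 0, "dz": 1, "rx": 0, "ry": 0, "rz": 0},
  {"dx": 0, "dy": 0, "dz": 2, "rx": 0, "ry": 0, "rz": 0},
  {"dx": 0, "dy": 0, "dz": 2, "rx": 0, "ry": 0, "rz": 0},
])

```text
t: 7.02
eef_pos: [528.3, -152.0, 276.3]
tcp_rot: [-3.141, 0.004, -0.445]
ft_force: [-0.2, -0.7, -1.6]
opening: 0.319
```

Request:
play_rows([
  {"dx": 0, "dy": 0, "dz": 1, "rx": 0, "ry": 0, "rz": 0},
  {"dx": 0, "dy": 0, "dz": 2, "rx": 0, "ry": 0, "rz": 0},
  {"dx": 0, "dy": 0, "dz": 2, "rx": 0, "ry": 0, "rz": 0},
])

```text
t: 7.27
eef_pos: [528.2, -151.8, 274.0]
tcp_rot: [-3.141, 0.005, -0.445]
ft_force: [-0.6, 2.7, -1.8]
opening: 0.315
```

Request:
play_rows([
  {"dx": -0.3, "dy": -0.6, "dz": 1, "rx": 0, "ry": 0, "rz": 0},
  {"dx": -0.3, "dy": -0.6, "dz": 1, "rx": 0, "ry": 0, "rz": 0},
])

```text
t: 7.43
eef_pos: [528.3, -151.1, 272.9]
tcp_rot: [-3.141, 0.004, -0.445]
ft_force: [0.8, 1.3, -1.3]
opening: 0.317
```

Request:
play_rows([
  {"dx": 0, "dy": 0, "dz": 1.5, "rx": 0, "ry": 0, "rz": 0},
  {"dx": 0, "dy": 0, "dz": 1.5, "rx": 0, "ry": 0, "rz": 0},
])

```text
t: 7.6
eef_pos: [528.3, -151.1, 271.3]
tcp_rot: [-3.141, 0.004, -0.445]
ft_force: [0.8, 1.7, -1.7]
opening: 0.313
```

Request:
play_rows([
  {"dx": -0.1, "dy": -0.2, "dz": 1.5, "rx": 0, "ry": 0, "rz": 0},
  {"dx": -0.1, "dy": -0.2, "dz": 1.5, "rx": 0, "ry": 0, "rz": 0},
])

```text
t: 7.77
eef_pos: [528.4, -150.9, 269.6]
tcp_rot: [-3.141, 0.004, -0.445]
ft_force: [1.5, -0.5, -0.4]
opening: 0.319
```

Request:
play_rows([
  {"dx": 0, "dy": 0, "dz": 1.5, "rx": 0, "ry": 0, "rz": 0},
  {"dx": 0, "dy": 0, "dz": 1.5, "rx": 0, "ry": 0, "rz": 0},
])

```text
t: 7.93
eef_pos: [528.5, -150.9, 268.5]
tcp_rot: [-3.141, 0.003, -0.445]
ft_force: [-1.4, 0.6, 8.1]
opening: 0.316
```

Request:
play_rows([
  {"dx": 0, "dy": 0, "dz": 0.7, "rx": 0, "ry": 0, "rz": -0.4},
  {"dx": 0, "dy": 0, "dz": 0.7, "rx": 0, "ry": 0, "rz": -0.8},
  {"dx": 0, "dy": 0, "dz": 0.7, "rx": 0, "ry": 0, "rz": -1.2},
  {"dx": 0, "dy": 0, "dz": 0.7, "rx": 0, "ry": 0, "rz": -1.6},
])

```text
t: 8.27
eef_pos: [528.6, -150.9, 268.5]
tcp_rot: [-3.14, 0.002, -0.275]
ft_force: [-1.2, 2.3, 8.9]
opening: 0.316
```

```bash
python3 lk.py f1.png
```

```text
d [ 0.15  1.09 -0.47] r [-0.013  0.018  1.668] t 8.27 p [ 528.6 -150.9  268.5] F [-1.17  2.31  8.92] op 0.316 yaw -0.2754
M [ 0.39  0.09 -0.03]
```

View pics/f1.png

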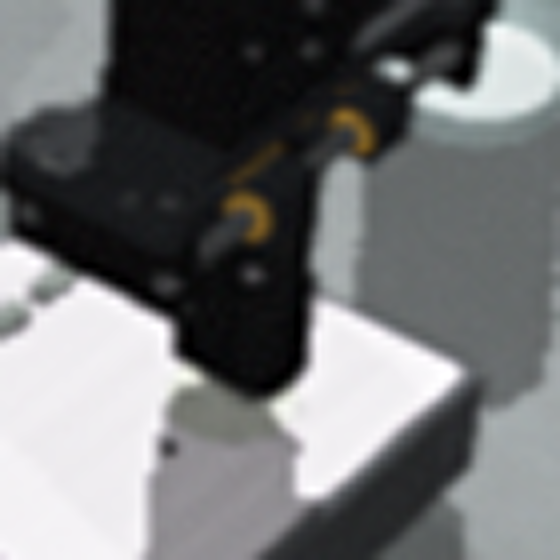

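Request:
play_rows([
  {"dx": 0, "dy": 0, "dz": 0.7, "rx": 0, "ry": 0, "rz": -0.4},
  {"dx": 0, "dy": 0, "dz": 0.7, "rx": 0, "ry": 0, "rz": -0.8},
  {"dx": 0, "dy": 0, "dz": 0.7, "rx": 0, "ry": 0, "rz": -1.2},
  {"dx": 0, "dy": 0, "dz": 0.7, "rx": 0, "ry": 0, "rz": -1.6},
])

```text
t: 8.65
eef_pos: [528.6, -150.9, 268.5]
tcp_rot: [-3.14, 0.0, -0.103]
ft_force: [-0.8, 1.5, 8.2]
opening: 0.311
```

Request:
play_rows([
  {"dx": 0, "dy": 0, "dz": 0.7, "rx": 0, "ry": 0, "rz": -0.4},
  {"dx": 0, "dy": 0, "dz": 0.7, "rx": 0, "ry": 0, "rz": -0.8},
  {"dx": 0, "dy": 0, "dz": 0.7, "rx": 0, "ry": 0, "rz": -1.2},
])

```text
t: 8.9
eef_pos: [528.7, -150.9, 268.5]
tcp_rot: [-3.14, -0.001, 0.025]
ft_force: [-0.6, 2.0, 8.8]
opening: 0.315
```

Request:
play_rows([
  {"dx": 0, "dy": 0, "dz": 0.7, "rx": 0, "ry": 0, "rz": -0.4},
  {"dx": 0, "dy": 0, "dz": 0.7, "rx": 0, "ry": 0, "rz": -0.8},
  {"dx": 0, "dy": 0, "dz": 0.7, "rx": 0, "ry": 0, "rz": -1.2},
])

```text
t: 9.15
eef_pos: [528.8, -150.8, 268.4]
tcp_rot: [-3.141, -0.002, 0.153]
ft_force: [0.6, 2.0, 7.7]
opening: 0.313
```

Request:
play_rows([
  {"dx": 0, "dy": 0, "dz": 0.7, "rx": 0, "ry": 0, "rz": -0.4},
  {"dx": 0, "dy": 0, "dz": 0.7, "rx": 0, "ry": 0, "rz": -0.8},
  {"dx": 0, "dy": 0, "dz": 0.7, "rx": 0, "ry": 0, "rz": -1.2},
])

```text
t: 9.4
eef_pos: [528.9, -150.6, 268.3]
tcp_rot: [-3.141, -0.003, 0.28]
ft_force: [0.4, 3.9, 7.9]
opening: 0.311
```

Request:
play_rows([
  {"dx": 0, "dy": 0, "dz": 0.7, "rx": 0, "ry": 0, "rz": -0.4},
  {"dx": 0, "dy": 0, "dz": 0.7, "rx": 0, "ry": 0, "rz": -0.8},
  {"dx": 0, "dy": 0, "dz": 0.7, "rx": 0, "ry": 0, "rz": -1.2},
])

```text
t: 9.65
eef_pos: [529.0, -150.4, 268.3]
tcp_rot: [3.141, -0.004, 0.408]
ft_force: [0.5, 4.1, 7.3]
opening: 0.314
```

Request:
play_rows([
  {"dx": 0.1, "dy": -0.3, "dz": 0.7, "rx": 0, "ry": 0, "rz": -0.4},
  {"dx": 0.1, "dy": -0.3, "dz": 0.7, "rx": 0, "ry": 0, "rz": -0.8},
  {"dx": 0.1, "dy": -0.3, "dz": 0.7, "rx": 0, "ry": 0, "rz": -1.2},
])

```text
t: 9.9
eef_pos: [529.0, -150.0, 268.1]
tcp_rot: [3.14, -0.004, 0.536]
ft_force: [0.1, 2.3, 7.0]
opening: 0.317
```

Request:
play_rows([
  {"dx": 0.1, "dy": -0.2, "dz": 0.7, "rx": 0, "ry": 0, "rz": -0.4},
  {"dx": 0.1, "dy": -0.2, "dz": 0.7, "rx": 0, "ry": 0, "rz": -0.8},
  {"dx": 0.1, "dy": -0.2, "dz": 0.7, "rx": 0, "ry": 0, "rz": -1.2},
])

```text
t: 10.15
eef_pos: [528.9, -149.7, 267.6]
tcp_rot: [3.14, -0.004, 0.663]
ft_force: [1.7, 2.9, -0.6]
opening: 0.316
```

Request:
play_rows([
  {"dx": 0, "dy": -0.2, "dz": 1, "rx": 0, "ry": 0, "rz": 0},
  {"dx": 0, "dy": -0.2, "dz": 2, "rx": 0, "ry": 0, "rz": 0},
  {"dx": 0, "dy": -0.2, "dz": 2, "rx": 0, "ry": 0, "rz": 0},
])

```text
t: 10.4
eef_pos: [529.0, -149.4, 265.5]
tcp_rot: [3.139, -0.005, 0.662]
ft_force: [3.5, 3.5, -0.7]
opening: 0.316
```

Request:
play_rows([
  {"dx": 0.4, "dy": 0, "dz": 1, "rx": 0, "ry": 0, "rz": 0},
  {"dx": 0.4, "dy": 0, "dz": 2, "rx": 0, "ry": 0, "rz": 0},
  {"dx": 0.4, "dy": 0, "dz": 2, "rx": 0, "ry": 0, "rz": 0},
])

```text
t: 10.65
eef_pos: [529.3, -149.2, 263.1]
tcp_rot: [3.14, -0.004, 0.661]
ft_force: [1.4, 1.6, -1.6]
opening: 0.318
```

Request:
play_rows([
  {"dx": 0, "dy": 0, "dz": 1, "rx": 0, "ry": 0, "rz": 0},
  {"dx": 0, "dy": 0, "dz": 2, "rx": 0, "ry": 0, "rz": 0},
  {"dx": 0, "dy": 0, "dz": 2, "rx": 0, "ry": 0, "rz": 0},
])

```text
t: 10.9
eef_pos: [529.2, -149.1, 260.9]
tcp_rot: [3.14, -0.004, 0.661]
ft_force: [2.3, 2.1, 1.0]
opening: 0.314
```

```bash
python3 lk.py g1.png
```

```text
d [-2.39  1.76 -8.06] r [-1.0000e-02 -4.5000e-02  1.0612e+01] t 10.9 p [ 529.2 -149.1  260.9] F [2.3  2.09 1.03] op 0.314 yaw 0.6613
M [ 0.4  -0.32  0.01]
```

Request:
play_rows([
  {"dx": 0.2, "dy": 0, "dz": 0.7, "rx": 0, "ry": 0, "rz": 0},
  {"dx": 0.2, "dy": 0, "dz": 1.2, "rx": 0, "ry": 0, "rz": 0},
])

```text
t: 11.12
eef_pos: [529.3, -149.0, 259.8]
tcp_rot: [3.14, -0.004, 0.661]
ft_force: [0.3, 2.0, 2.7]
opening: 0.317
```

Request:
play_rows([
  {"dx": 0, "dy": 0, "dz": 0.6, "rx": 0, "ry": 0, "rz": 0},
  {"dx": 0, "dy": 0, "dz": 1, "rx": 0, "ry": 0, "rz": 0},
])

```text
t: 11.28
eef_pos: [529.3, -149.0, 258.8]
tcp_rot: [3.14, -0.004, 0.661]
ft_force: [1.3, 2.4, 2.1]
opening: 0.317
```

Request:
play_rows([
  {"dx": 0, "dy": 0, "dz": 0.6, "rx": 0, "ry": 0, "rz": 0},
  {"dx": 0, "dy": 0, "dz": 1.2, "rx": 0, "ry": 0, "rz": 0},
])

```text
t: 11.45
eef_pos: [529.3, -149.0, 257.6]
tcp_rot: [3.14, -0.004, 0.661]
ft_force: [0.5, 1.4, 1.3]
opening: 0.314
```

Request:
play_rows([
  {"dx": 0, "dy": 0, "dz": 0.6, "rx": 0, "ry": 0, "rz": 0},
  {"dx": 0, "dy": 0, "dz": 1.2, "rx": 0, "ry": 0, "rz": 0},
])

```text
t: 11.62
eef_pos: [529.3, -149.0, 256.2]
tcp_rot: [3.14, -0.004, 0.661]
ft_force: [0.6, 1.7, 0.8]
opening: 0.315
```

Request:
play_rows([
  {"dx": 0, "dy": 0, "dz": 0.6, "rx": 0, "ry": 0, "rz": 0},
  {"dx": 0, "dy": 0, "dz": 1.2, "rx": 0, "ry": 0, "rz": 0},
])

```text
t: 11.78
eef_pos: [529.3, -149.0, 254.8]
tcp_rot: [3.141, -0.004, 0.661]
ft_force: [0.9, 2.4, 2.1]
opening: 0.316
```

```bash
python3 lk.py g2.png
```

```text
d [ -2.49   1.86 -14.21] r [-0.012 -0.039 10.613] t 11.78 p [ 529.3 -149.   254.8] F [0.87 2.35 2.06] op 0.316 yaw 0.6614
M [ 0.32 -0.09  0.07]
```

View pics/g2.png

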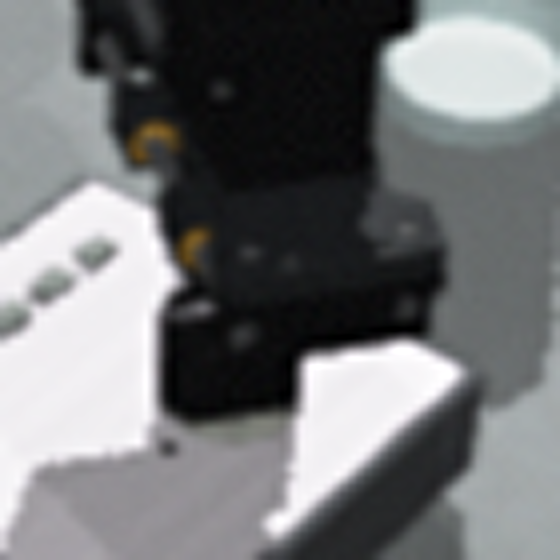

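Request:
play_rows([
  {"dx": 0, "dy": 0, "dz": 0.6, "rx": 0, "ry": 0, "rz": 0},
  {"dx": 0, "dy": 0, "dz": 1, "rx": 0, "ry": 0, "rz": 0},
])

```text
t: 12.0
eef_pos: [529.3, -149.0, 253.8]
tcp_rot: [3.14, -0.004, 0.662]
ft_force: [-0.5, 3.1, 9.3]
opening: 0.316
```

Request:
play_rows([
  {"dx": 0, "dy": 0, "dz": 0.6, "rx": 0, "ry": 0, "rz": 0},
  {"dx": 0, "dy": 0, "dz": 1, "rx": 0, "ry": 0, "rz": 0},
])

```text
t: 12.17
eef_pos: [529.2, -149.0, 253.8]
tcp_rot: [3.14, -0.004, 0.661]
ft_force: [-4.7, 3.8, 20.5]
opening: 0.314
```

Request:
play_rows([
  {"dx": 0, "dy": 0, "dz": -0.2, "rx": 0, "ry": 0, "rz": -0.5},
  {"dx": 0, "dy": 0, "dz": -0.2, "rx": 0, "ry": 0, "rz": -1},
  {"dx": 0, "dy": 0, "dz": -0.2, "rx": 0, "ry": 0, "rz": -1.5},
  {"dx": 0, "dy": 0, "dz": -0.2, "rx": 0, "ry": 0, "rz": -2},
])

```text
t: 12.5
eef_pos: [529.2, -148.9, 253.8]
tcp_rot: [3.139, -0.004, 0.873]
ft_force: [1.6, 2.8, -0.3]
opening: 0.319
```

```bash
python3 lk.py g3.png
```

```text
d [ -2.78   1.41 -15.17] r [-6.0000e-03 -4.3000e-02  1.2636e+01] t 12.5 p [ 529.2 -148.9  253.8] F [ 1.56  2.8  -0.3 ] op 0.319 yaw 0.8733
M [ 0.44 -0.32 -0.09]
```

Request:
play_rows([
  {"dx": 0, "dy": 0, "dz": 0, "rx": 0, "ry": 0, "rz": -0.5},
  {"dx": 0, "dy": 0, "dz": 0, "rx": 0, "ry": 0, "rz": -1},
  {"dx": 0, "dy": 0, "dz": 0, "rx": 0, "ry": 0, "rz": -1.5},
  {"dx": 0, "dy": 0, "dz": 0, "rx": 0, "ry": 0, "rz": -2.4},
])

```text
t: 12.88
eef_pos: [529.3, -148.4, 253.8]
tcp_rot: [3.139, -0.004, 1.128]
ft_force: [3.0, 8.5, 2.1]
opening: 0.31
```

```bash
python3 lk.py g4.png
```

```text
d [ -3.56   0.75 -15.17] r [-1.0000e-02 -5.1000e-02  1.5071e+01] t 12.88 p [ 529.3 -148.4  253.8] F [2.98 8.51 2.1 ] op 0.31 yaw 1.1283
M [ 1.45 -0.45 -0.17]
```

Request:
play_rows([
  {"dx": 0, "dy": 0, "dz": 0, "rx": 0, "ry": 0, "rz": -0.3},
  {"dx": 0, "dy": 0, "dz": 0, "rx": 0, "ry": 0, "rz": -0.7},
  {"dx": 0, "dy": 0, "dz": 0, "rx": 0, "ry": 0, "rz": -1},
])

```text
t: 13.18
eef_pos: [529.2, -148.1, 253.8]
tcp_rot: [3.139, -0.004, 1.243]
ft_force: [0.6, 6.0, 2.9]
opening: 0.313
```

```bash
python3 lk.py g5.png
```

```text
d [ -3.93   0.53 -15.19] r [-1.5000e-02 -5.0000e-02  1.6164e+01] t 13.18 p [ 529.2 -148.1  253.8] F [0.61 6.   2.92] op 0.313 yaw 1.2427
M [ 0.87 -0.07 -0.18]
```

Request:
play_rows([
  {"dx": 0.5, "dy": 0, "dz": 0, "rx": 0, "ry": 0, "rz": -0.3},
  {"dx": 0.5, "dy": 0, "dz": 0, "rx": 0, "ry": 0, "rz": -0.5},
  {"dx": 0.5, "dy": 0, "dz": 0, "rx": 0, "ry": 0, "rz": -0.5},
])

```text
t: 13.48
eef_pos: [529.2, -147.8, 253.8]
tcp_rot: [3.139, -0.004, 1.297]
ft_force: [-3.1, -1.6, 3.0]
opening: 0.316
```

```bash
python3 lk.py g6.png
```

```text
d [ -4.24   0.4  -15.2 ] r [-1.6000e-02 -4.6000e-02  1.6683e+01] t 13.48 p [ 529.2 -147.8  253.8] F [-3.08 -1.64  2.96] op 0.316 yaw 1.2971
M [-0.3   0.38 -0.08]
```

View pics/g6.png

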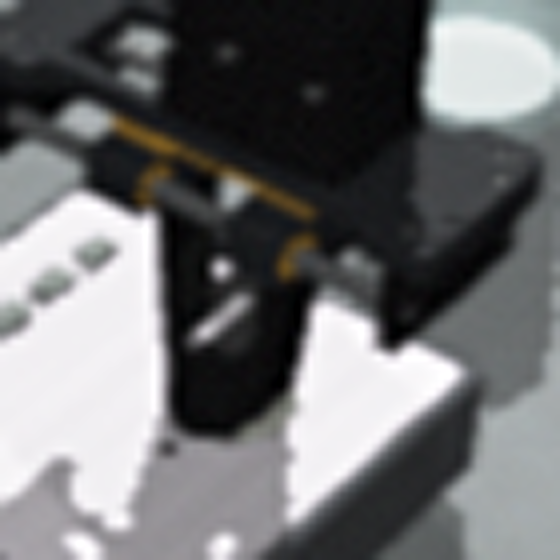

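Request:
play_rows([
  {"dx": 0, "dy": 0, "dz": 0, "rx": 0, "ry": 0, "rz": -0.3},
  {"dx": 0, "dy": 0, "dz": 0, "rx": 0, "ry": 0, "rz": -0.5},
  {"dx": 0, "dy": 0, "dz": 0, "rx": 0, "ry": 0, "rz": -0.5},
])

```text
t: 13.78
eef_pos: [529.2, -147.8, 253.8]
tcp_rot: [3.139, -0.004, 1.349]
ft_force: [-2.3, -0.2, 2.4]
opening: 0.314
```

```bash
python3 -c "
from h import *
st=env.state();delta(529,-148,254,1.3,st);print(st['moment'])"
```

```text
d [-0.25 -0.1  -0.18] r [ 0.021 -0.036  0.464] t 13.78 p [ 529.2 -147.8  253.8] F [-2.34 -0.16  2.37] op 0.314 yaw 1.3486
[-0.04538648  0.23839589 -0.08914026]
```

Request:
play_rows([
  {"dx": 0, "dy": 0, "dz": 0, "rx": 0, "ry": 0, "rz": -0.3},
  {"dx": 0, "dy": 0, "dz": 0, "rx": 0, "ry": 0, "rz": -0.5},
  {"dx": 0, "dy": 0, "dz": 0, "rx": 0, "ry": 0, "rz": -0.5},
])

```text
t: 14.03
eef_pos: [529.1, -147.8, 253.8]
tcp_rot: [3.139, -0.004, 1.401]
ft_force: [-1.7, 1.1, 2.6]
opening: 0.311
```

```bash
python3 -c "
from h import *
st=env.state();delta(529,-148,254,1.3,st);print(st['moment'])"
```

```text
d [-0.24 -0.09 -0.17] r [ 0.021 -0.035  0.968] t 14.03 p [ 529.1 -147.8  253.8] F [-1.66  1.12  2.61] op 0.311 yaw 1.4014
[-0.00945902  0.29395047 -0.07779534]
```

Request:
play_rows([
  {"dx": 0, "dy": 0, "dz": 0, "rx": 0, "ry": 0, "rz": -0.3},
  {"dx": 0, "dy": 0, "dz": 0, "rx": 0, "ry": 0, "rz": -0.4},
  {"dx": 0, "dy": 0, "dz": 0, "rx": 0, "ry": 0, "rz": -0.4},
])

```text
t: 14.28
eef_pos: [529.1, -147.7, 253.8]
tcp_rot: [3.139, -0.004, 1.443]
ft_force: [-0.9, 0.7, 2.8]
opening: 0.317
```

```bash
python3 -c "
from h import *
st=env.state();delta(529,-148,254,1.3,st);print(st['moment'])"; python3 lk.py g7.png
```

```text
d [-0.27 -0.06 -0.19] r [ 0.02  -0.035  1.363] t 14.28 p [ 529.1 -147.7  253.8] F [-0.85  0.68  2.79] op 0.317 yaw 1.4427
[ 0.0345723   0.28936526 -0.07828559]
d [ -4.26  -0.11 -15.2 ] r [-1.7000e-02 -4.4000e-02  1.8074e+01] t 14.28 p [ 529.1 -147.7  253.8] F [-0.85  0.68  2.79] op 0.317 yaw 1.4427
M [ 0.03  0.29 -0.08]
```

View pics/g7.png

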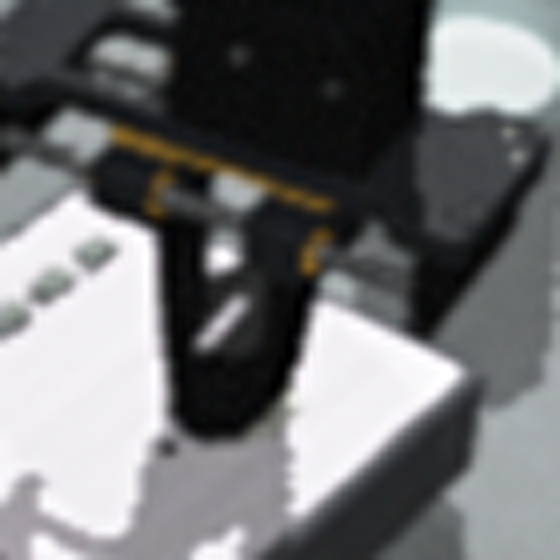

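```bash
python3 - <<'E'
from h import *
s=cam('side')
for a in(1.2,1.29,1.35,1.4,1.44,1.5):
    x=np.array([np.cos(a),np.sin(a),0]);q=(proj(s,[np.array([529,-150.5,96])+x*k for k in(26,0,-4)])-[250,130]+.5)*8-.5
    print(a,q.round(0).tolist(),np.degrees(np.arctan2(*(q[0]-q[1])[::-1])).round(1))
print((proj(s,[[538.5,-117.2,57]])-[250,130]+.5)*8)
save(s['image'],'g8.png',(262,150,302,195),13)
E
```

```text
1.2 [[186.0, 338.0], [239.0, 303.0], [247.0, 297.0]] 145.9
1.29 [[192.0, 341.0], [239.0, 303.0], [246.0, 297.0]] 140.6
1.35 [[196.0, 343.0], [239.0, 303.0], [245.0, 297.0]] 136.9
1.4 [[199.0, 345.0], [239.0, 303.0], [245.0, 296.0]] 133.5
1.44 [[202.0, 346.0], [239.0, 303.0], [245.0, 296.0]] 130.8
1.5 [[206.0, 347.0], [239.0, 303.0], [244.0, 296.0]] 126.5
[[172.13348439 442.77376082]]
```

View pics/g8.png

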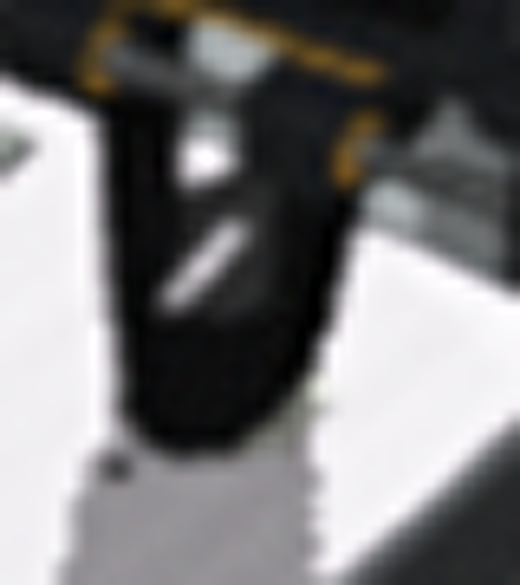

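```bash
python3 - <<'E'
from h import *
s=cam('side')
g=s['image'].astype(float).mean(2)
np.set_printoptions(linewidth=200)
print(g[160:180,268:288].round(0).astype(int))
sub=g[165:176,272:283]; w=np.clip(sub-55,0,None)
# keep main component
n,l,stt,_=cv2.connectedComponentsWithStats((w>0).astype(np.uint8)); i=1+stt[1:,4].argmax(); w=w*(l==i)
v,u=np.mgrid[165:176,272:283]; W=w.sum(); mu=(u*w).sum()/W; mv=(v*w).sum()/W
C=np.cov(np.vstack([u.ravel(),v.ravel()]),aweights=w.ravel()); ev,E=np.linalg.eigh(C); print(mu,mv,np.degrees(np.arctan2(E[1,1],E[0,1]))%180,ev)
# inv: image point back to z=96 plane
ctr=np.array([mu,mv]);d=E[:,1]
P=[px2z(s,*(ctr+d*k),96) for k in(-2,0,2)]; e=P[2]-P[0]; print(P[1],np.arctan2(e[1],e[0]))
st=env.state();a=1.37
for z in(58,66):
  for a in (1.29,1.44):
    x=np.array([np.cos(a),np.sin(a),0]);y=np.array([-x[1],x[0],0]);print(z,a,proj(s,[np.array([529,-150.5,z])+x*27+y*b for b in(-8,8)]).round(1).tolist())
E
```

```text
[[235 135  37   6  10  11  10  48 124 166 162 131  71  29  24  24  27  29  26  32]
 [248 159  43   5  14  14  11  74 188 240 222 156  72  28  25  26  25  24  24  39]
 [249 166  46   4  14  13  12  82 200 250 245 179  85  31  24  25  26  26  23  44]
 [247 163  46   7  14  13  14  74 169 186 162 103  51  33  30  27  26  25  24  41]
 [247 165  46   6  13  17  13  40  89  86  59  43  38  39  37  30  23  23  23  26]
 [247 170  56   9  14  15  11  21  40  41  37  37  42  43  40  26  18  17  19  19]
 [247 173  55  10  15  16  13  17  33  37  46  65  64  52  38  24  13  11  14   8]
 [246 175  63  10  13  15  11  17  32  46  91 142 121  70  41  22  12  13   8   5]
 [246 188  81  19  11  15  14  21  34  78 155 187 132  65  39  22  14  12   8   4]
 [247 194  87  18  13  13  16  31  73 146 185 150  82  46  36  21  15   8   5   6]
 [247 193  87  17   8  11  16  54 139 203 168  92  45  40  33  20  16  10   4  14]
 [246 198  93  21   8  10  38 110 168 163 102  50  40  44  34  19  13   9   3  32]
 [246 214 113  29   9  18  81 154 149  93  51  40  44  41  30  17  10   8   2  68]
 [243 214 117  29   6
[... 165 characters left out ...]
2   8  13  14  11  13  15  16  12  13  13  13   9   2  42 148]
 [245 248 173  59  10  11  16  11  13  13  14  13  12  15  15  13   5   9 102 223]
 [246 247 178  63  11   9  15  14  14  15  14  14  13  12  13  11   4  20 125 239]
 [245 247 188  82  16  12  15  14  15  13  13  14  10  13  16   9   1  49 152 239]
 [244 245 192  87  21   9  13  14  13  15  16  17  13  14  11  12  27 108 211 243]]
277.4650496883948 169.6880579417214 132.0894373207814 [0.53104289 5.18796461]
[ 530.41844497 -139.49330247   96.        ] 1.4211123462102968
58 1.29 [[270.4, 181.8], [275.1, 184.4]]
58 1.44 [[271.4, 182.7], [276.6, 184.7]]
66 1.29 [[270.5, 179.6], [275.2, 182.2]]
66 1.44 [[271.5, 180.5], [276.7, 182.5]]
```

Request:
play_rows([
  {"dx": 0, "dy": 0, "dz": 0, "rx": 0, "ry": 0, "rz": -0.3},
  {"dx": 0, "dy": 0, "dz": 0, "rx": 0, "ry": 0, "rz": -0.3},
])

```text
t: 14.6
eef_pos: [529.1, -147.7, 253.8]
tcp_rot: [3.139, -0.003, 1.474]
ft_force: [-2.1, 0.5, 3.3]
opening: 0.312
```

```bash
cat > m.py <<'E'
from h import *
st=env.state();delta(529,-148,254,1.3,st);print(st['moment'].round(3),st['tau'].round(2))
E
python3 m.py
```

```text
d [-0.28 -0.03 -0.19] r [ 0.02  -0.035  1.666] t 14.6 p [ 529.1 -147.7  253.8] F [-2.13  0.46  3.33] op 0.312 yaw 1.4744
[ 0.031  0.296 -0.088] [  0.14 -56.83 -17.18   0.09  -0.52  -0.5 ]
```

Request:
play_rows([
  {"dx": 0, "dy": 0, "dz": 0, "rx": 0, "ry": 0, "rz": -0.3},
  {"dx": 0, "dy": 0, "dz": 0, "rx": 0, "ry": 0, "rz": -0.3},
])

```text
t: 14.77
eef_pos: [529.0, -147.7, 253.8]
tcp_rot: [3.139, -0.003, 1.506]
ft_force: [-1.9, 0.3, 3.1]
opening: 0.314
```

```bash
python3 m.py
```

```text
d [-0.28 -0.01 -0.18] r [ 0.02  -0.035  1.968] t 14.77 p [ 529.  -147.7  253.8] F [-1.87  0.27  3.1 ] op 0.314 yaw 1.5061
[ 0.019  0.356 -0.072] [  0.14 -56.8  -17.2    0.1   -0.53  -0.53]
```

```bash
cat > ln.py <<'E'
from h import *
def line(s,box=(272,165,283,176),th=60,z=96):
    g=s['image'].astype(float).mean(2); x0,y0,x1,y1=box
    sub=g[y0:y1,x0:x1]; w=np.clip(sub-th,0,None)
    n,l,stt,_=cv2.connectedComponentsWithStats((w>0).astype(np.uint8)); i=1+stt[1:,4].argmax(); w=w*(l==i)
    v,u=np.mgrid[y0:y1,x0:x1]; W=w.sum(); c=np.array([(u*w).sum()/W,(v*w).sum()/W])
    C=np.cov(np.vstack([u.ravel(),v.ravel()]),aweights=w.ravel()); ev,E=np.linalg.eigh(C); d=E[:,1]
    P=[px2z(s,*(c+d*k),z) for k in(-2,0,2)]; e=P[2]-P[0]
    print('line',c.round(2),P[1].round(1),'yaw',np.arctan2(e[1],e[0]).round(3),ev.round(2))
if __name__=='__main__':
    s=cam('side');line(s);line(s,th=90);save(s['image'],'h%d.png'%int(env.state()['t']*100),(262,150,302,195),13);print(env.state()['tcp_rot'])
E
python3 ln.py; ls pics|grep ^h
```

```text
line [277.64 169.82] [ 529.8 -139.2   96. ] yaw 1.483 [0.49 5.05]
line [277.65 169.78] [ 529.8 -139.3   96. ] yaw 1.49 [0.32 4.56]
[ 3.13921169 -0.0033882   1.50466009]
h1481.png
```

Request:
play_rows([
  {"dx": 0, "dy": 0, "dz": 0, "rx": 0, "ry": 0, "rz": -0.4},
  {"dx": 0, "dy": 0, "dz": 0, "rx": 0, "ry": 0, "rz": -0.4},
])

```text
t: 14.98
eef_pos: [529.0, -147.7, 253.8]
tcp_rot: [3.139, -0.003, 1.547]
ft_force: [-2.4, 1.2, 2.7]
opening: 0.314
```

```bash
python3 m.py
```

```text
d [-0.29  0.   -0.17] r [ 0.019 -0.034  2.357] t 14.98 p [ 529.  -147.7  253.8] F [-2.36  1.17  2.72] op 0.314 yaw 1.5468
[-0.018  0.343  0.012] [  0.13 -56.73 -17.28   0.1   -0.58  -0.63]
```

Request:
play_rows([
  {"dx": 0, "dy": 0, "dz": 0, "rx": 0, "ry": 0, "rz": -0.4},
  {"dx": 0, "dy": 0, "dz": 0, "rx": 0, "ry": 0, "rz": -0.4},
])

```text
t: 15.15
eef_pos: [528.9, -147.7, 253.8]
tcp_rot: [3.139, -0.003, 1.589]
ft_force: [-3.5, 1.3, 3.0]
opening: 0.314
```

```bash
python3 m.py
```

```text
d [-0.33  0.07 -0.2 ] r [ 0.016 -0.035  2.755] t 15.15 p [ 528.9 -147.7  253.8] F [-3.5   1.3   3.01] op 0.314 yaw 1.5885
[ 0.1    0.5   -0.122] [  0.11 -56.53 -17.61   0.07  -0.75  -0.72]
```

```bash
python3 ln.py
```

```text
line [277.73 170.24] [ 529.  -137.6   96. ] yaw 1.565 [0.52 5.22]
line [277.73 170.24] [ 529.  -137.6   96. ] yaw 1.57 [0.33 4.7 ]
[ 3.13932291 -0.00331193  1.58665907]
```

Request:
play_rows([
  {"dx": 0, "dy": 0, "dz": 0, "rx": 0, "ry": 0, "rz": 0.3},
  {"dx": 0, "dy": 0, "dz": 0, "rx": 0, "ry": 0, "rz": 0.3},
])

```text
t: 15.37
eef_pos: [529.0, -147.7, 253.8]
tcp_rot: [3.139, -0.003, 1.552]
ft_force: [-1.9, -0.8, 2.7]
opening: 0.313
```

```bash
python3 m.py;python3 ln.py
```

```text
d [-0.27  0.01 -0.18] r [ 0.019 -0.033  2.404] t 15.37 p [ 529.  -147.7  253.8] F [-1.93 -0.79  2.71] op 0.313 yaw 1.5517
[ 0.007  0.259 -0.068] [ 3.000e-02 -5.687e+01 -1.703e+01  3.000e-02 -4.500e-01  3.800e-01]
line [277.72 170.  ] [ 529.3 -138.6   96. ] yaw 1.536 [0.49 5.21]
line [277.75 169.95] [ 529.3 -138.8   96. ] yaw 1.547 [0.3  4.69]
[ 3.13926162 -0.00326826  1.55379725]
```

Request:
play_rows([
  {"dx": 0, "dy": 0, "dz": 0, "rx": 0, "ry": 0, "rz": 0.5},
  {"dx": 0, "dy": 0, "dz": 0, "rx": 0, "ry": 0, "rz": 0.5},
])

```text
t: 15.58
eef_pos: [529.1, -147.8, 253.8]
tcp_rot: [3.139, -0.003, 1.499]
ft_force: [-1.6, -0.8, 1.2]
opening: 0.316
```

```bash
python3 m.py;python3 ln.py
```

```text
d [-0.16 -0.1  -0.15] r [ 0.023 -0.032  1.9  ] t 15.58 p [ 529.1 -147.8  253.8] F [-1.59 -0.77  1.2 ] op 0.316 yaw 1.4989
[-0.121  0.155 -0.08 ] [  0.53 -57.17 -16.62   0.16  -0.21   0.7 ]
line [277.52 169.86] [ 530.  -138.9   96. ] yaw 1.475 [0.48 5.12]
line [277.51 169.86] [ 530.1 -138.9   96. ] yaw 1.482 [0.32 4.64]
[ 3.13900241 -0.00316261  1.50175127]
```

Request:
play_rows([
  {"dx": 0, "dy": 0, "dz": 0, "rx": 0, "ry": 0, "rz": 0.5},
  {"dx": 0, "dy": 0, "dz": 0, "rx": 0, "ry": 0, "rz": 1},
  {"dx": 0, "dy": 0, "dz": 0, "rx": 0, "ry": 0, "rz": 1},
])

```text
t: 15.88
eef_pos: [529.3, -148.1, 253.8]
tcp_rot: [3.139, -0.003, 1.396]
ft_force: [-0.6, -2.6, 1.1]
opening: 0.317
```

```bash
python3 m.py
```

```text
d [ 0.04 -0.27 -0.17] r [ 0.027 -0.03   0.918] t 15.88 p [ 529.3 -148.1  253.8] F [-0.63 -2.58  1.14] op 0.317 yaw 1.3961
[-0.482  0.01  -0.056] [  1.35 -57.6  -16.09   0.4    0.12   0.9 ]
```

Request:
play_rows([
  {"dx": 0, "dy": 0, "dz": 0, "rx": 0, "ry": 0, "rz": 0.5},
  {"dx": 0, "dy": 0, "dz": 0, "rx": 0, "ry": 0, "rz": 1},
  {"dx": 0, "dy": 0, "dz": 0, "rx": 0, "ry": 0, "rz": 1},
])

```text
t: 16.13
eef_pos: [529.3, -148.2, 253.8]
tcp_rot: [3.139, -0.003, 1.292]
ft_force: [-1.8, -1.6, 2.4]
opening: 0.313
```

```bash
python3 m.py; python3 ln.py; python3 - <<'E'
from h import *
t=cam('top');save(t['image'],'i1.png',(230,170,310,240),8)
E
```

```text
d [ 0.08 -0.34 -0.18] r [ 0.028 -0.031 -0.08 ] t 16.13 p [ 529.3 -148.2  253.8] F [-1.83 -1.58  2.43] op 0.313 yaw 1.2917
[-0.312  0.106  0.022] [  0.79 -57.4  -16.49   0.28  -0.11   0.93]
line [277.19 169.27] [ 531.7 -140.8   96. ] yaw 1.293 [0.41 4.95]
line [277.12 169.31] [ 531.8 -140.6   96. ] yaw 1.278 [0.28 4.02]
[ 3.13869276 -0.00327714  1.29426844]
```

View pics/i1.png

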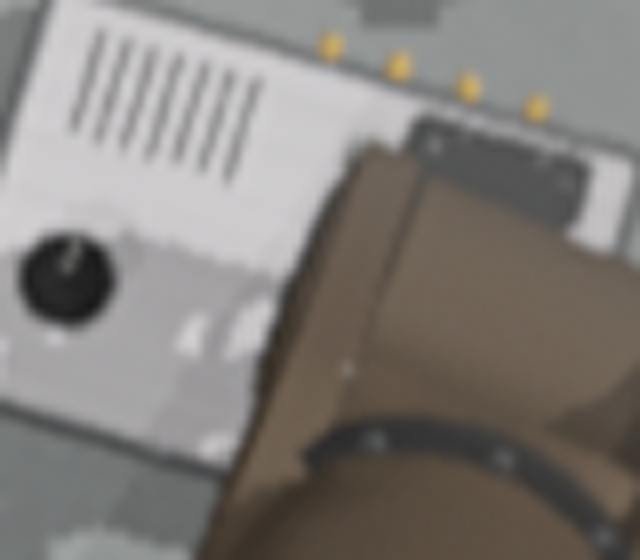

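```bash
cat > m.py <<'E'
from h import *
M=[];F=[]
for i in range(4):
    st=env.state();M.append(st['moment']);F.append(st['ft_force']); 
    if i<3: cam('side')
print('t',st['t'],'p',st['eef_pos'].round(1),'yaw',st['tcp_rot'][2].round(4),'F',np.mean(F,0).round(1),'M',np.mean(M,0).round(3),'Mz',np.array(M)[:,2].round(3),'tau6',st['tau'][5].round(2))
E
python3 m.py
```

```text
t 16.3833 p [ 529.3 -148.1  253.8] yaw 1.2934 F [-1.2 -2.5  1.1] M [-0.431  0.12  -0.023] Mz [-0.044 -0.01  -0.033 -0.004] tau6 -0.01
```

Request:
play_rows([
  {"dx": 0, "dy": 0, "dz": 0, "rx": 0, "ry": 0, "rz": 0.5},
  {"dx": 0, "dy": 0, "dz": 0, "rx": 0, "ry": 0, "rz": 1},
  {"dx": 0, "dy": 0, "dz": 0, "rx": 0, "ry": 0, "rz": 1},
])

```text
t: 16.63
eef_pos: [529.3, -148.3, 253.8]
tcp_rot: [3.139, -0.003, 1.187]
ft_force: [-0.9, -3.7, 0.8]
opening: 0.315
```

```bash
python3 m.py
```

```text
t 16.7833 p [ 529.3 -148.3  253.8] yaw 1.1907 F [-1.4 -3.8  1. ] M [-0.817  0.271  0.052] Mz [0.031 0.066 0.058 0.052] tau6 0.08
```

Request:
play_rows([
  {"dx": 0, "dy": 0, "dz": 0, "rx": 0, "ry": 0, "rz": 0.5},
  {"dx": 0, "dy": 0, "dz": 0, "rx": 0, "ry": 0, "rz": 1},
  {"dx": 0, "dy": 0, "dz": 0, "rx": 0, "ry": 0, "rz": 1},
])

```text
t: 17.03
eef_pos: [529.2, -148.2, 253.8]
tcp_rot: [3.14, -0.004, 1.085]
ft_force: [-2.0, -2.0, 1.8]
opening: 0.315
```

```bash
python3 m.py
```

```text
t 17.1833 p [ 529.2 -148.1  253.8] yaw 1.0882 F [-2.3 -1.7  2.1] M [-0.315  0.346  0.015] Mz [ 0.037 -0.034  0.038  0.02 ] tau6 0.04
```

Request:
play_rows([
  {"dx": 0, "dy": 0, "dz": 0, "rx": 0, "ry": 0, "rz": 0.5},
  {"dx": 0, "dy": 0, "dz": 0, "rx": 0, "ry": 0, "rz": 1},
  {"dx": 0, "dy": 0, "dz": 0, "rx": 0, "ry": 0, "rz": 1.5},
])

```text
t: 17.43
eef_pos: [529.2, -147.8, 253.8]
tcp_rot: [3.141, -0.004, 0.931]
ft_force: [-1.9, 1.0, 1.7]
opening: 0.318
```

```bash
python3 m.py
```

```text
t 17.5833 p [ 529.1 -147.8  253.8] yaw 0.9338 F [-1.9  2.1  2.4] M [0.237 0.267 0.065] Mz [0.116 0.028 0.05  0.066] tau6 0.43
```

Request:
play_rows([
  {"dx": 0, "dy": 0, "dz": 0, "rx": 0, "ry": 0, "rz": -0.5},
  {"dx": 0, "dy": 0, "dz": 0, "rx": 0, "ry": 0, "rz": -1},
  {"dx": 0, "dy": 0, "dz": 0, "rx": 0, "ry": 0, "rz": -1.5},
])

```text
t: 17.83
eef_pos: [529.0, -147.8, 253.8]
tcp_rot: [3.141, -0.004, 1.096]
ft_force: [-2.3, -0.7, 3.0]
opening: 0.311
```

```bash
python3 m.py
```

```text
t 17.9833 p [ 529.  -147.8  253.8] yaw 1.0915 F [-3.2 -1.3  3. ] M [-0.311  0.615  0.039] Mz [-0.036  0.081  0.056  0.055] tau6 -0.41
```

Request:
play_rows([
  {"dx": 0, "dy": 0, "dz": 0, "rx": 0, "ry": 0, "rz": -0.5},
  {"dx": 0, "dy": 0, "dz": 0, "rx": 0, "ry": 0, "rz": -1},
  {"dx": 0, "dy": 0, "dz": 0, "rx": 0, "ry": 0, "rz": -1.5},
])

```text
t: 18.23
eef_pos: [529.2, -148.0, 253.8]
tcp_rot: [3.139, -0.003, 1.25]
ft_force: [-1.8, -2.0, 0.9]
opening: 0.314
```

```bash
python3 m.py
```

```text
t 18.3833 p [ 529.2 -148.   253.8] yaw 1.2468 F [-0.9 -2.4  0.9] M [-0.456  0.068 -0.015] Mz [-0.038 -0.017  0.018 -0.022] tau6 -0.4
```

Request:
play_rows([
  {"dx": 0, "dy": 0, "dz": -0.4, "rx": 0, "ry": 0, "rz": 0},
  {"dx": 0, "dy": 0, "dz": -0.8, "rx": 0, "ry": 0, "rz": 0},
])

```text
t: 18.55
eef_pos: [529.2, -148.0, 254.4]
tcp_rot: [3.14, -0.003, 1.245]
ft_force: [-0.8, -1.6, -2.8]
opening: 0.315
```

```bash
python3 m.py
```

```text
t 18.7 p [ 529.2 -148.   254.5] yaw 1.2461 F [-1.3 -2.2 -2.3] M [-0.421  0.109 -0.015] Mz [ 0.058 -0.027 -0.041 -0.05 ] tau6 0.01
```

Request:
play_rows([
  {"dx": 0, "dy": 0, "dz": -0.5, "rx": 0, "ry": 0, "rz": 0},
  {"dx": 0, "dy": 0, "dz": -1, "rx": 0, "ry": 0, "rz": 0},
])

```text
t: 18.87
eef_pos: [529.1, -148.0, 255.3]
tcp_rot: [3.14, -0.004, 1.246]
ft_force: [-1.8, -1.8, -4.0]
opening: 0.316
```

```bash
python3 m.py
```

```text
t 19.0167 p [ 529.1 -147.9  255.5] yaw 1.2461 F [-1.8 -1.4 -2.8] M [-0.333  0.118 -0.046] Mz [-0.03  -0.105 -0.017 -0.031] tau6 -0.0
```

```bash
python3 ln.py; ls -t pics|head -1;python3 - <<'E'
from h import *
s=cam('side');save(s['image'],'j1.png',(255,140,305,195),11)
E
```

```text
line [277.76 168.44] [ 531.5 -144.7   96. ] yaw 1.239 [0.43 4.92]
line [278.06 168.2 ] [ 531.2 -145.9   96. ] yaw 1.217 [0.32 2.62]
[ 3.13965011 -0.00353261  1.24609038]
h1906.png
```

View pics/j1.png

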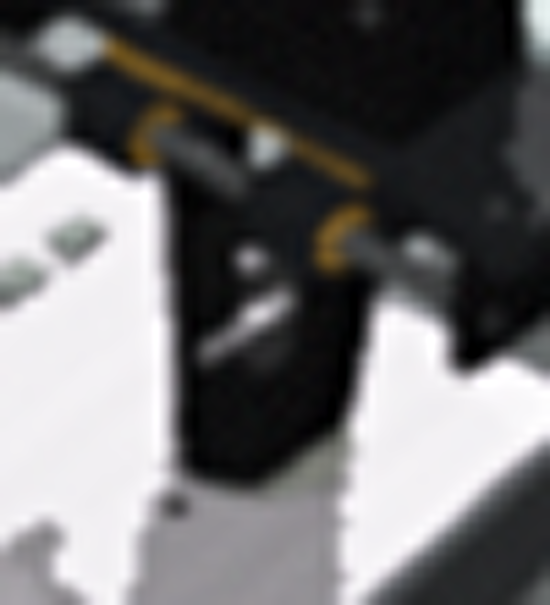

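Request:
play_rows([
  {"dx": 0, "dy": 0, "dz": 1, "rx": 0, "ry": 0, "rz": -0.5},
  {"dx": 0, "dy": 0, "dz": 1.7, "rx": 0, "ry": 0, "rz": -1},
  {"dx": 0, "dy": 0, "dz": 1.7, "rx": 0, "ry": 0, "rz": -1.5},
  {"dx": 0, "dy": 0, "dz": 1.7, "rx": 0, "ry": 0, "rz": -2},
])

```text
t: 19.45
eef_pos: [529.1, -147.8, 253.8]
tcp_rot: [3.139, -0.003, 1.458]
ft_force: [-1.8, 1.4, -0.1]
opening: 0.315
```

```bash
python3 m.py
```

```text
t 19.6 p [ 529.1 -147.8  253.8] yaw 1.4542 F [-1.8  1.  -0.9] M [ 0.093  0.181 -0.085] Mz [-0.189 -0.083 -0.07   0.001] tau6 -0.48
```

Request:
play_rows([
  {"dx": 0, "dy": 0, "dz": 0, "rx": 0, "ry": 0, "rz": -0.5},
  {"dx": 0, "dy": 0, "dz": 0, "rx": 0, "ry": 0, "rz": -1},
  {"dx": 0, "dy": 0, "dz": 0, "rx": 0, "ry": 0, "rz": -1.5},
])

```text
t: 19.85
eef_pos: [528.9, -147.6, 253.8]
tcp_rot: [3.139, -0.003, 1.611]
ft_force: [-2.1, 0.8, -0.9]
opening: 0.312
```

```bash
python3 m.py; python3 ln.py
```

```text
t 20.0 p [ 528.9 -147.6  253.9] yaw 1.6084 F [-2.5  0.8 -0.6] M [ 0.069  0.414 -0.176] Mz [-0.291 -0.145 -0.141 -0.126] tau6 -0.55
line [277.72 170.43] [ 528.7 -136.9   96. ] yaw 1.6 [0.51 5.67]
line [277.69 170.44] [ 528.8 -136.8   96. ] yaw 1.597 [0.31 5.38]
[ 3.13937494 -0.00325911  1.60832882]
```

Request:
play_rows([
  {"dx": 0, "dy": 0, "dz": 0, "rx": 0, "ry": 0, "rz": -0.4},
  {"dx": 0, "dy": 0, "dz": 0, "rx": 0, "ry": 0, "rz": -0.8},
])

```text
t: 20.22
eef_pos: [528.8, -147.5, 253.8]
tcp_rot: [3.14, -0.004, 1.691]
ft_force: [-3.9, 0.3, 0.6]
opening: 0.316
```

```bash
python3 m.py; python3 ln.py
```

```text
t 20.3667 p [ 528.8 -147.6  253.8] yaw 1.6893 F [-3.9  1.1  0.7] M [ 0.074  0.626 -0.349] Mz [-0.454 -0.281 -0.33  -0.33 ] tau6 -0.59
line [278.22 170.18] [ 527.9 -138.4   96. ] yaw 1.665 [0.53 5.18]
line [278.27 170.08] [ 527.9 -138.9   96. ] yaw 1.667 [0.35 4.8 ]
[ 3.13966798 -0.0034275   1.68933886]
```

Request:
play_rows([
  {"dx": 0, "dy": 0, "dz": 0, "rx": 0, "ry": 0, "rz": 0.9},
  {"dx": 0, "dy": 0, "dz": 0, "rx": 0, "ry": 0, "rz": 1.8},
  {"dx": 0, "dy": 0, "dz": 0, "rx": 0, "ry": 0, "rz": 2.7},
  {"dx": 0, "dy": 0, "dz": 0.3, "rx": 0, "ry": 0, "rz": 3.4},
  {"dx": 0, "dy": 0, "dz": 0.8, "rx": 0, "ry": 0, "rz": 3.4},
  {"dx": 0, "dy": 0, "dz": 1.2, "rx": 0, "ry": 0, "rz": 3.4},
])

```text
t: 20.92
eef_pos: [529.2, -147.9, 253.8]
tcp_rot: [3.138, -0.003, 1.332]
ft_force: [-4.8, -1.0, 18.1]
opening: 0.314
```

```bash
python3 m.py; python3 ln.py
```

```text
t 21.0667 p [ 529.2 -147.9  253.8] yaw 1.333 F [-4.1 -1.7 13.3] M [-0.312  0.758 -0.12 ] Mz [-0.2   -0.06  -0.124 -0.096] tau6 -0.11
line [277.22 169.4 ] [ 531.4 -140.3   96. ] yaw 1.326 [0.43 5.67]
line [277.2  169.46] [ 531.4 -140.1   96. ] yaw 1.324 [0.26 4.9 ]
[ 3.13817494e+00 -3.11344523e-03  1.33292322e+00]
```

Pressed at 18 N, the knob sits on the disc at z = 253.8. I'll relax the press, open the fingers and look.

Request:
play_rows([
  {"dx": 0, "dy": 0, "dz": 0, "rx": 0, "ry": 0, "rz": 0},
  {"dx": 0, "dy": 0, "dz": -0.3, "rx": 0, "ry": 0, "rz": 0},
])

```text
t: 21.28
eef_pos: [529.2, -148.1, 254.2]
tcp_rot: [3.138, -0.003, 1.333]
ft_force: [-1.7, -1.9, -0.9]
opening: 0.312
```

Request:
play_rows([
  {"dx": 0, "dy": 0, "dz": 0, "rx": 0, "ry": 0, "rz": 0},
  {"dx": 0, "dy": 0, "dz": 0, "rx": 0, "ry": 0, "rz": 0},
  {"dx": 0, "dy": 0, "dz": 0, "rx": 0, "ry": 0, "rz": 0},
  {"dx": 0, "dy": 0, "dz": 0, "rx": 0, "ry": 0, "rz": 0},
], fingers=0.7)

```text
t: 21.62
eef_pos: [529.4, -148.1, 254.2]
tcp_rot: [3.137, -0.003, 1.333]
ft_force: [0.6, 0.1, 0.1]
opening: 0.54
```

Request:
play_rows([
  {"dx": 0, "dy": 0, "dz": -20, "rx": 0, "ry": 0, "rz": 0},
  {"dx": 0, "dy": 0, "dz": -50, "rx": 0, "ry": 0, "rz": 0},
  {"dx": 0, "dy": 0, "dz": -80, "rx": 0, "ry": 0, "rz": 0},
  {"dx": 0, "dy": 0, "dz": -110, "rx": 0, "ry": 0, "rz": 0},
  {"dx": 0, "dy": 0, "dz": -110, "rx": 0, "ry": 0, "rz": 0},
])

```text
t: 22.03
eef_pos: [529.4, -148.3, 369.4]
tcp_rot: [3.129, -0.002, 1.333]
ft_force: [-0.5, 0.1, -0.5]
opening: 0.7
```

```bash
python3 - <<'E'
from h import *
from ln import line
s=cam('side');t=cam('top')
save(s['image'],'k1.png',(250,140,310,200),11);save(t['image'],'k2.png',(220,160,320,245),7)
delta(440,-148,360,1.3)
E
```

```text
d [-20.81 -86.36   4.47] r [ 0.067 -0.024  0.314] t 22.13 p [ 528.8 -148.1  365.1] F [-0.77  0.14  0.28] op 0.701 yaw 1.3329
```

View pics/k1.png

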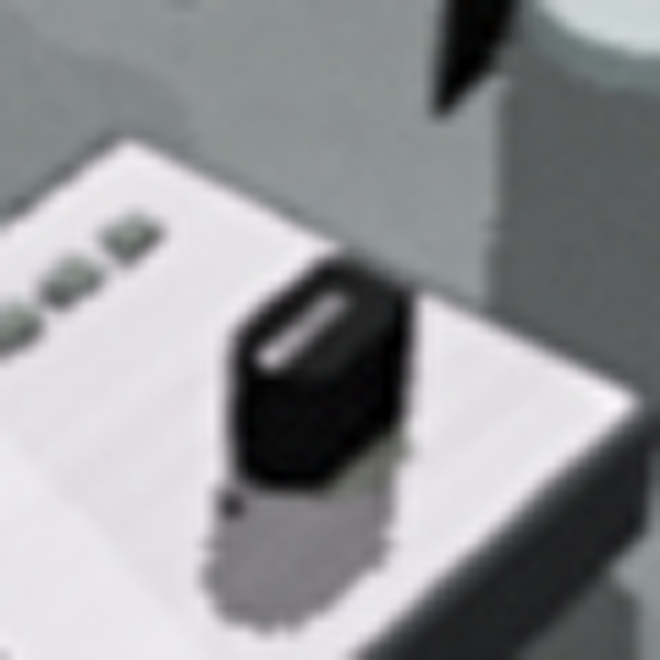

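View pics/k2.png

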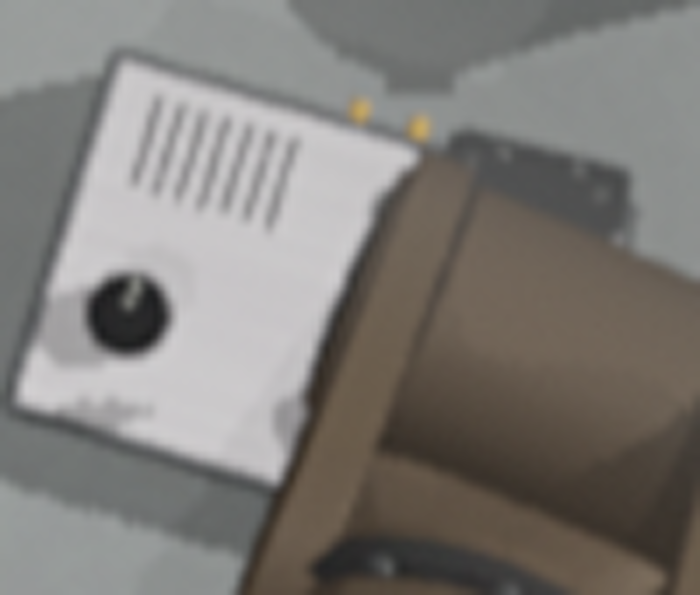

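```bash
python3 -c "
from h import *
delta(440,-320,400,1.0)"
```

```text
d [-187.87  -45.54  -35.64] r [ 0.063 -0.034  3.179] t 22.13 p [ 528.8 -148.1  365.1] F [-0.77  0.14  0.28] op 0.701 yaw 1.3329
```

Request:
play_rows([
  {"dx": -5, "dy": 0, "dz": -20, "rx": 0, "ry": 0, "rz": 0},
  {"dx": -30, "dy": -7, "dz": -35, "rx": 0, "ry": 0, "rz": 0.5},
  {"dx": -62, "dy": -15, "dz": -35, "rx": 0, "ry": 0, "rz": 1},
  {"dx": -94, "dy": -23, "dz": -35, "rx": 0, "ry": 0, "rz": 1.5},
  {"dx": -126, "dy": -31, "dz": -35, "rx": 0, "ry": 0, "rz": 2},
  {"dx": -158, "dy": -39, "dz": -35, "rx": 0, "ry": 0, "rz": 2.5},
  {"dx": -188, "dy": -45, "dz": -35, "rx": 0, "ry": 0, "rz": 3},
  {"dx": -188, "dy": -45, "dz": -35, "rx": 0, "ry": 0, "rz": 3},
])

```text
t: 22.8
eef_pos: [438.8, -324.0, 397.8]
tcp_rot: [3.137, -0.004, 1.012]
ft_force: [0.8, 0.3, -0.4]
opening: 0.7
```

```bash
python3 - <<'E'
from h import *
s=cam('side');t=cam('top')
save(s['image'],'l1.png',(255,145,305,195),12);save(t['image'],'l2.png',(250,185,310,240),11)
E
```

```text
(no output)
```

View pics/l1.png

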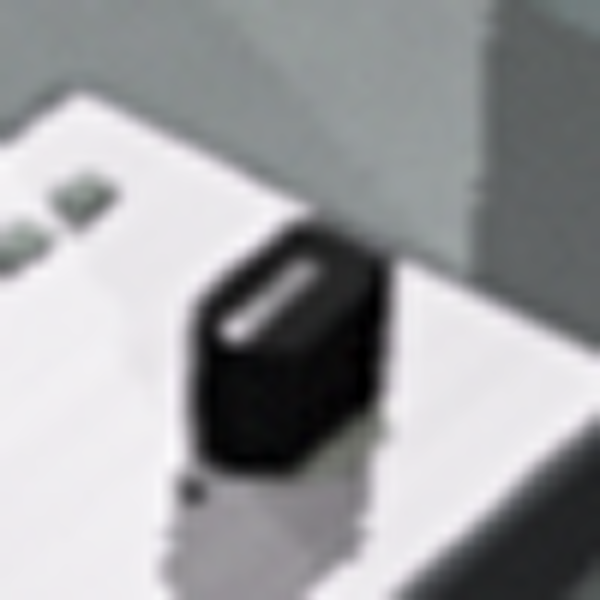

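View pics/l2.png

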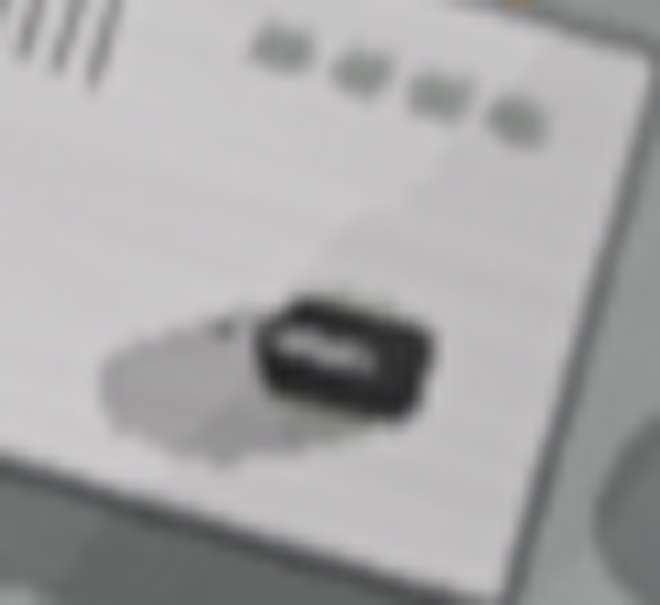

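```bash
python3 - <<'E'
from h import *
import kfit_dummy if False else None
E
python3 - <<'E'
import re
src=open('kfit.py').read().split("mt=mask")[0]
exec(src)
t=cam('top');s=cam('side')
src2=open('kfit.py').read()
body=src2[src2.index('base='):src2.index('for yaw in')]
mt=mask(t,(268,208,294,226),75);ms=mask(s,(268,160,290,187),75)
print(mt.sum(),ms.sum())
exec(body)
for yaw,z in((1.3,55),(1.3,63)):
    x0=np.array([529,-151,z,yaw]);r=minimize(cost,x0,method='Nelder-Mead',options=dict(initial_simplex=x0+np.vstack([np.zeros(4),np.diag([4,4,4,.12])])));print(r.x.round(3),r.fun)
from h import delta
delta(529,-150.5,330,1.33)
E
```

```text
108.0 265.0
[ 529.924 -150.822   52.858    1.471] 83.40625
[ 529.922 -150.266   53.432    1.47 ] 83.4375
d [190.07 -13.78  69.34] r [ 0.05  -0.04  -2.965] t 23.0 p [ 440.7 -319.8  398.5] F [ 0.17 -0.89  0.52] op 0.699 yaw 1.0195  File "<stdin>", line 2
    import kfit_dummy if False else None
                      ^^
SyntaxError: invalid syntax
```

```bash
python3 - <<'E'
from ln import *
s=cam('side');line(s,(270,164,285,176),90);line(s,(270,164,285,176),110)
t=cam('top');g=t['image'].astype(float).mean(2);np.set_printoptions(linewidth=220)
print(g[208:226,270:294].astype(int))
# top: line region
line(t,(275,214,286,220),75)
print('pip dir cam top', px2z(t,250+222.5/11-.5,185+328.5/11-.5,57))
c=px2z(s,255+192.5/12-.5,145+491.5/12-.5,57);print('pip side',c)
E
```

```text
line [272.07 166.56] [ 548.3 -145.8   96. ] yaw 1.577 [2.31 9.02]
line [272.03 166.46] [ 548.6 -146.2   96. ] yaw 1.575 [2.21 8.61]
[[197 198 199 198 199 199 199 199 196 192 190 190 189 188 188 187 186 186 187 186 187 187 188 189]
 [197 197 197 198 198 199 198 196 193 192 192 191 190 190 190 189 188 187 187 186 185 186 186 187]
 [199 198 198 198 199 198 195 190 186 186 185 184 187 190 191 190 190 190 189 188 187 186 186 185]
 [201 199 199 199 199 194 176 164 158 161 161 165 175 182 185 185 190 192 191 190 189 189 187 187]
 [197 190 189 189 187 172 129  96  91 100 114 130 148 158 165 170 185 191 191 192 191 190 189 189]
 [175 167 165 157 143 113  71  45  44  51  60  73  87 104 125 137 160 172 181 189 191 191 190 190]
 [133 146 151 121  92  77  75  69  63  51  45  45  47  57  71  81  99 117 147 174 189 190 190 189]
 [130 147 148  97  79 100 121 120 112  88  71  66  60  51  49  51  53  62  93 145 184 190 188 188]
 [155 159 150  89  69  99 128 133 133 128 120 115  96  74  55  50  51  48  66 130 184 190 187 186]
 [160 162 151  94  48  59  76  83 104 129 133 131 114  97  64  51  51  49  67
[... 293 characters left out ...]
 125 185 193 189 188 188]
 [155 151 151 149 132 112  99  86  78  61  53  49  47  42  42  41  44  77 140 188 193 190 189 188]
 [149 148 150 150 148 141 131 121 116 104  95  86  77  65  64  61  75 119 165 189 191 190 189 189]
 [146 146 147 148 148 143 135 134 133 131 128 123 120 119 128 125 134 164 186 191 189 189 189 189]
 [148 147 146 145 145 142 136 139 141 140 143 152 156 165 177 174 177 188 192 190 189 187 188 188]
 [148 149 150 151 150 149 147 153 163 164 168 176 180 187 192 192 191 192 191 190 190 189 188 188]]
line [278.84 216.26] [ 530.5 -142.8   96. ] yaw 1.309 [0.42 5.54]
pip dir cam top [ 537.74837423 -116.62417951   57.        ]
pip side [ 538.77215033 -114.40884562   57.        ]
```

Request:
play_rows([
  {"dx": 25, "dy": -2, "dz": 0, "rx": 0, "ry": 0, "rz": -0.5},
  {"dx": 55, "dy": -4, "dz": 0, "rx": 0, "ry": 0, "rz": -1},
  {"dx": 90, "dy": -6, "dz": 10, "rx": 0, "ry": 0, "rz": -1.5},
  {"dx": 125, "dy": -9, "dz": 30, "rx": 0, "ry": 0, "rz": -2},
  {"dx": 160, "dy": -12, "dz": 50, "rx": 0, "ry": 0, "rz": -2.5},
  {"dx": 185, "dy": -14, "dz": 65, "rx": 0, "ry": 0, "rz": -3},
  {"dx": 190, "dy": -14, "dz": 69, "rx": 0, "ry": 0, "rz": -3},
  {"dx": 190, "dy": -14, "dz": 69, "rx": 0, "ry": 0, "rz": -3},
], fingers=0)

```text
t: 23.77
eef_pos: [529.5, -147.9, 329.6]
tcp_rot: [3.137, -0.003, 1.338]
ft_force: [-0.5, 0.2, -0.5]
opening: 0.199
```

```bash
python3 -c "
from h import *
delta(529,-150.5,289,1.33)"
```

```text
d [-2.79 -0.05 40.63] r [ 0.042 -0.031  0.076] t 23.77 p [ 529.5 -147.9  329.6] F [-0.46  0.22 -0.54] op 0.199 yaw 1.338
```

Request:
play_rows([
  {"dx": -2.8, "dy": 0, "dz": 10, "rx": 0, "ry": 0, "rz": 0},
  {"dx": -2.8, "dy": 0, "dz": 22, "rx": 0, "ry": 0, "rz": 0},
  {"dx": -2.8, "dy": 0, "dz": 32, "rx": 0, "ry": 0, "rz": 0},
  {"dx": -2.8, "dy": 0, "dz": 38, "rx": 0, "ry": 0, "rz": 0},
  {"dx": -2.8, "dy": 0, "dz": 40, "rx": 0, "ry": 0, "rz": 0},
  {"dx": -2.8, "dy": 0, "dz": 40, "rx": 0, "ry": 0, "rz": 0},
  {"dx": -2.8, "dy": 0, "dz": 40, "rx": 0, "ry": 0, "rz": 0},
])

```text
t: 24.35
eef_pos: [529.1, -150.9, 289.9]
tcp_rot: [3.137, -0.003, 1.337]
ft_force: [-0.6, 0.0, -0.1]
opening: 0.005
```

Request:
play_rows([
  {"dx": 0, "dy": 0, "dz": 1, "rx": 0, "ry": 0, "rz": 0},
  {"dx": 0, "dy": 0, "dz": 2, "rx": 0, "ry": 0, "rz": 0},
  {"dx": 0, "dy": 0, "dz": 2, "rx": 0, "ry": 0, "rz": 0},
])

```text
t: 24.6
eef_pos: [529.1, -150.9, 288.1]
tcp_rot: [3.136, -0.003, 1.337]
ft_force: [-0.4, -0.1, -0.3]
opening: 0.002
```

Request:
play_rows([
  {"dx": 0, "dy": 0, "dz": 0.5, "rx": 0, "ry": 0, "rz": 0},
  {"dx": 0, "dy": 0, "dz": 1, "rx": 0, "ry": 0, "rz": 0},
  {"dx": 0, "dy": 0, "dz": 1, "rx": 0, "ry": 0, "rz": 0},
])

```text
t: 24.85
eef_pos: [529.0, -150.9, 287.1]
tcp_rot: [3.136, -0.003, 1.337]
ft_force: [-0.2, 0.2, 0.0]
opening: 0.006
```

Request:
play_rows([
  {"dx": 0, "dy": 0, "dz": 0.5, "rx": 0, "ry": 0, "rz": 0},
  {"dx": 0, "dy": 0, "dz": 1, "rx": 0, "ry": 0, "rz": 0},
  {"dx": 0, "dy": 0, "dz": 1, "rx": 0, "ry": 0, "rz": 0},
])

```text
t: 25.1
eef_pos: [529.1, -150.8, 286.4]
tcp_rot: [3.136, -0.003, 1.338]
ft_force: [-0.6, 0.8, 4.3]
opening: 0.004
```

Request:
play_rows([
  {"dx": 0, "dy": 0, "dz": 0.5, "rx": 0, "ry": 0, "rz": 0},
  {"dx": 0, "dy": 0, "dz": 1, "rx": 0, "ry": 0, "rz": 0},
  {"dx": 0, "dy": 0, "dz": 1, "rx": 0, "ry": 0, "rz": 0},
])

```text
t: 25.35
eef_pos: [529.0, -150.8, 286.4]
tcp_rot: [3.135, -0.003, 1.338]
ft_force: [-4.7, 1.9, 12.3]
opening: 0.01
```

Request:
play_rows([
  {"dx": 0, "dy": 0, "dz": -10, "rx": 0, "ry": 0, "rz": 0},
  {"dx": 0, "dy": 0, "dz": -40, "rx": 0, "ry": 0, "rz": 0},
  {"dx": -10, "dy": 0, "dz": -75, "rx": 0, "ry": 0, "rz": 0.3},
  {"dx": -40, "dy": -8, "dz": -100, "rx": 0, "ry": 0, "rz": 0.8},
  {"dx": -75, "dy": -17, "dz": -110, "rx": 0, "ry": 0, "rz": 1.4},
  {"dx": -110, "dy": -26, "dz": -110, "rx": 0, "ry": 0, "rz": 2},
  {"dx": -145, "dy": -36, "dz": -110, "rx": 0, "ry": 0, "rz": 2.6},
  {"dx": -180, "dy": -45, "dz": -110, "rx": 0, "ry": 0, "rz": 3},
])

```text
t: 26.02
eef_pos: [441.7, -316.8, 396.5]
tcp_rot: [3.136, -0.004, 1.021]
ft_force: [0.9, 0.7, -0.4]
opening: 0.007
```

Request:
play_rows([
  {"dx": -10, "dy": 0, "dz": 0, "rx": 0, "ry": 0, "rz": 0},
  {"dx": -10, "dy": 0, "dz": 0, "rx": 0, "ry": 0, "rz": 0},
  {"dx": -10, "dy": 0, "dz": 0, "rx": 0, "ry": 0, "rz": 0},
])

```text
t: 26.27
eef_pos: [436.3, -325.3, 396.7]
tcp_rot: [3.136, -0.005, 1.02]
ft_force: [0.2, 1.4, -0.0]
opening: 0.004
```

```bash
python3 - <<'E'
from ln import *
t=cam('top');s=cam('side');line(t,(275,214,286,220),75)
save(t['image'],'n2.png',s=1.5);save(s['image'],'n1.png',(190,130,350,250),5)
E
```

```text
line [278.61 216.22] [ 530.7 -142.    96. ] yaw 1.301 [0.42 5.31]
```

View pics/n1.png

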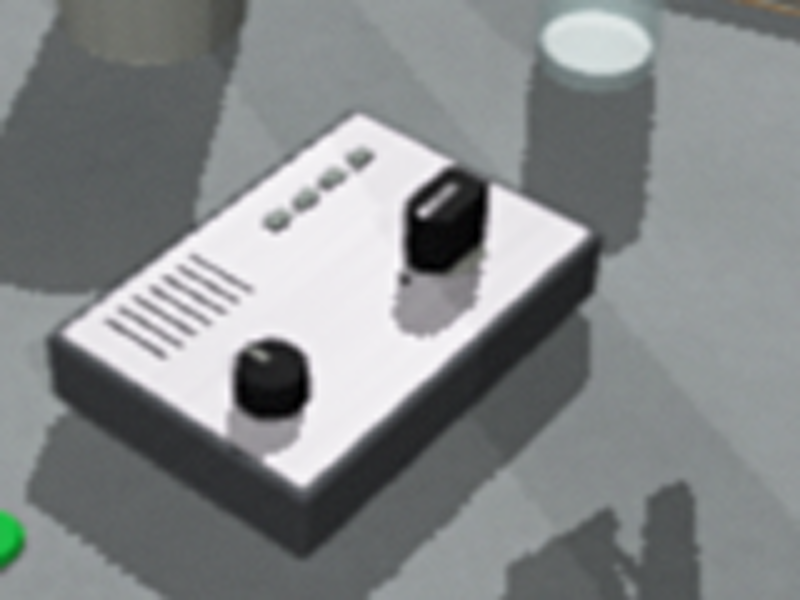

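View pics/n2.png

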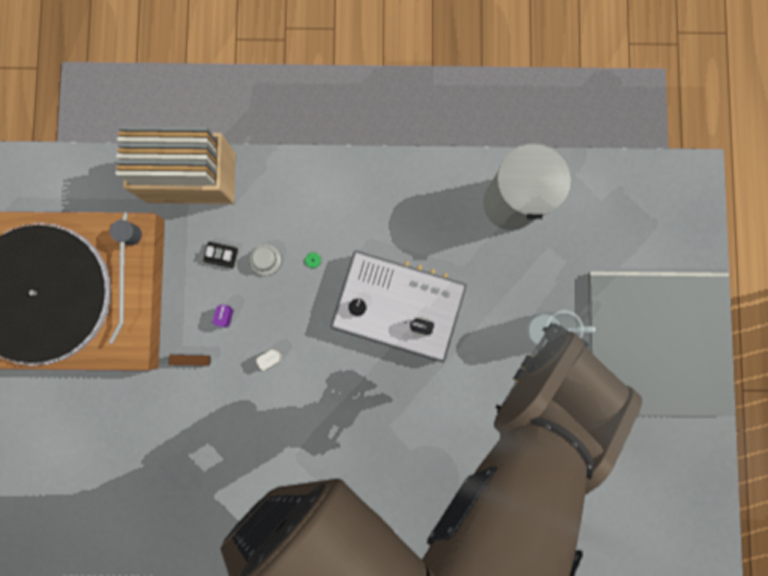

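```bash
python3 -c "
from h import *
print(env.job_done())"
```

```text
the job is handed in; nothing more can be done
None
```

I fitted the black knob, pressed it home, turned it anticlockwise to its end stop, let go and handed the job in at about 26 s. One thing is uncertain: the stop showed up later in the turn than I expected.

**What I did**
- **Fitting:** The knob stopped 9 mm onto the shaft. Turning it under about 8 N of press, I felt it drop on at a yaw near 0.66 rad. I then pushed it down to the disc, pressing with at most about 20 N in any reading.
- **Turning:** I turned it until the torque rose clearly, to a steady -0.33 N m (peak -0.45). Then I backed the nose off to about 1.33 rad to aim it at the pip, released it, and tapped the top with closed fingers at 12 N to make sure it was seated.

**Last checks**
- **Height:** The top of the knob is firm at about 96.4 mm; fully home should be 96 mm.
- **Aim:** In the final top picture the nose is at a yaw of about 1.30 rad, and the pip lies at about 1.27–1.29 rad.
- **Surroundings:** The other objects look unmoved in the pictures, and the arm was touching nothing at hand-in.

**What did not agree**
- **Late stop:** The torque rise came with the nose about 0.25 rad past the pip, more than the stated 0.1 rad of play explains. It was also gradual, not a hard stop. I never saw the shaft's own angle, so I inferred that it is at its stop from the torque.
- **Extra turns:** Before finding the stop I turned the knob back and forth, as far clockwise as 0.93 rad, while working out whether it was engaged.
- **Snap not felt:** I did not see a clear 8 N peak on the way down; readings reached only about 3 N. In a light pull test the knob lifted about 1.7 mm at 2–4 N. I pushed it back down to the disc afterwards.

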